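# Fetch the measuring beaker from behind the bottles

## Robot

A 7-joint arm with a two-finger parallel gripper is mounted at the origin on the work surface. World frame = base frame: x ahead of the robot, y to its left, z up, the work surface at z = 0. Lengths are in m, angles in rad, forces in N, time in s.
With the tool pointing down it reaches from about 0.425 to 0.875 m from the base axis. Payload 8.4 kg.
Tool frame: the origin (TCP) lies at the very end of the fingers, on their centre line; the grasp point (between the pads) lies 19 mm behind it; x points along the fingers, y is the direction in which the jaws open and shut, and the axes are right-handed (so a half turn about x gives the same grasp; the last joint's range is limited). The gripper opens to 87 mm and grips with 3 to 60 N. Pads are 19 mm wide; open, the fingers measure 117 mm over their backs; the gripper's body (75 mm by 190 mm) begins 51 mm behind the grasp point.
Start: joints at [1.226, 0.333, 0.04, 1.465, -0.013, 1.343, -0.059], TCP at [0.158, -0.63, 0.223] pointing down, gripper open.
Joint ranges: [-2.58, 2.58], [-0.38, 2.09], [-1.3, 1.39], [0.25, 2.4], [-1.5, 4.64], [0.08, 2.09], [-2.65, 2.65]. Speed limits (rad/s): [2.22, 2.22, 2.79, 2.79, 3.14, 3.14, 3.14].

## Interface

Orientations are given as a rotation vector (axis times angle).
In Python, from cell import * gives the robot as it stands. The module is installed in compiled form; this text tells all that it offers.
- The arm moves only by the shell command python3 -m inch 'ROWS'. ROWS is JSON, a list of rows, each an object of numbers: "tx", "ty", "tz": the shift along the tool's x, y, z in mm; "ax", "ay", "az": the turn, a rotation vector about the tool's x, y, z in rad; "gripper": the closure, from -1 (fully open) to 1 (shut). In form: [{"tx": .., "ty": .., "tz": .., "ax": .., "ay": .., "az": .., "gripper": ..}, ...]. A call has 1 to 12 rows; each row shifts and turns the commanded pose from where the row before left it, along the tool's axes as they then stand; what a row does not reach is not made up. A row lasts 1/10 s, in which the tool goes at most 50 mm and 8.59 degrees, less where a joint would pass 70% of its speed; a pose out of reach is approached as far as the arm can. A call with a gripper value outside its range is refused whole. The fingers move at their own pace and stop on an object; the grip force is fixed at half the most. Time passes only in rows, so rows that do not move let the fingers close. It gives the time, the measured TCP pose, the force and the opening at its end, in the units of the state.
- get_state(): the state, without advancing time (a new reading comes with each control period).
- grab_frame(name): name is "scene" or "side" or "wrist"; returns a dict with "frame" (480x640x3 uint8, red, green, blue), "mtx" (3x3 intrinsics, pixels), "view" (4x4, takes a point from world to camera coordinates). Camera axes: x right, y up, looking along -z (the intrinsics and any distortion apply to the point x, -y, -z); pixel columns grow to the right and rows downward; lengths in m; the calibration is good to about 2 mm. The wrist camera is an equidistant fisheye: a pixel r from the principal point sees the ray r / f radians off the axis. A picture is of the moment at which its call begins. There is no depth.
- sign_off(): hands the job in, once; it reports no verdict.
The state is a dict: "time": time; "joints": joint angles; "dq": joint speeds; "joint_efforts": joint torques, N m; "ee_pos": TCP position; "orientation": TCP orientation; "ft_force": force on the tool from outside, world axes, zero at the start; "ft_torque": the same for the moment, N m; "opening": finger opening in m.
Only numpy, scipy, OpenCV 4.12 (cv2) and the standard library are available. Lean on these libraries where they do the work, as an engineer would, in place of code of your own. Each camera call takes 0.05 s, during which the arm holds its last target.

## Task

I need the black measuring beaker that stands behind the three bottles on the wooden stock tray: first stand all three bottles upright on the grey mat, then set the beaker upright in the middle of the scale's round plate, and only after that put each bottle back upright on the very cork round it came from. Do not knock anything over, and leave the brush cup and the tin at the ends of the tray where they are.

Things in the scene. Friction and masses are not known exactly. Their poses are not given: they have to be found in the camera images.
- stock_tray: Fixed light-wood tray, 190 (x) x 380 (y) mm, floor 10 mm above the counter, rim 18 to 24 mm high, thin steel rail 53 mm high along the back (+x) edge. Origin: centre of its underside; x runs from front (robot side) to back, y along its length. Four flush cork rounds, 68 mm diameter, at (x, y) mm = (30, 0) for the beaker and (0, 68), (-45, 0), (0, -68) for the bottles, any bottle on any of these three.
- round_bottle: Loose wide round white bottle, 60 mm diameter, 160 mm high in all; body sides to 112 mm, then a shoulder to 126 mm; grey ribbed cap, 36 mm across the ribs, from 126 to 160 mm: grip it by the cap from above. About 0.2 to 0.4 kg. Origin: centre of its underside, z up.
- square_bottle: Loose white bottle of square section, 52 x 52 mm, 150 mm high in all; body to 108 mm, shoulder to 116 mm; grey ribbed round cap, 33 mm across, from 116 to 150 mm: grip it by the cap from above. About 0.2 to 0.4 kg. Origin: centre of its underside, z up, sides along x and y.
- slim_bottle: Loose slim round aluminium bottle, 44 mm diameter, 172 mm high in all; body sides to 120 mm, shoulder to 138 mm; black cap, 30 mm diameter, from 138 to 172 mm: grip it by the cap from above. About 0.14 to 0.28 kg. Origin: centre of its underside, z up.
- beaker: Loose black plastic measuring beaker, open at the top, 60 mm outer diameter, 80 mm high, wall 3.5 mm, 80 g, with white graduation lines and a small lip at +x of the rim. Grip it across its outside from above once the bottles are away; before that the gaps to them are only 5 to 20 mm and they are twice as high. Origin: centre of its underside, z up.
- mat: Fixed grey silicone mat with dark ribs, 260 (x) x 120 (y) mm, 3 mm thick, on the counter at one side of the tray (left or right; the scale is at the other). It is the side area where the three bottles wait in a row. Origin: centre of its underside; x along its length.
- scale: Fixed white weighing scale at the other side of the tray, with a bare round steel plate, 110 mm diameter, flat top 38 mm above the counter. Origin: on the counter under the centre of the plate, z up; the window and keys are 70 to 120 mm towards its -x.
- brush_cup: Bystander: loose white ceramic cup, 64 mm diameter, 85 mm high, with three black brush handles standing out to 137 mm; at one end of the tray, 148 mm from the tray's middle. Leave it. Origin: centre of its underside.
- clip_tin: Bystander: loose round aluminium tin, 62 mm diameter, 40 mm high; at the other end of the tray. Leave it. Origin: centre of its underside.
Not all that is in view belongs to the job. What is meant by the beaker is not blue, and is the smaller of those in its own colour.

How it is judged:
By the outcome, as a careful person would: the job done as asked, in the order asked, and still so for the second after the job is handed in, with the robot touching nothing.
It also fails if it takes over 150 s, if anything falls off the work surface, if the arm or the gripper's body presses on something with over 40 N, if the wrist force passes 120 N, or if a joint passes its speed limit or range.

## Working session

There is one attempt and no reset: what is moved stays moved. The work goes in short steps, Python scripts to look and compute and a shell command to move; the robot and the scene stay as the last step left them, time stands still between calls to the robot, and variables do not carry over. Pictures are saved under pics/ and viewed, and the job is handed in when it is done.

```bash
mkdir -p pics; ls; python3 - <<'E'
from cell import *
import cv2
s=get_state(); print(s)
for n in ["scene","side","wrist"]:
    g=grab_frame(n); cv2.imwrite(f"pics/{n}0.png",g["frame"][:,:,::-1]); print(n,g["mtx"].tolist(),g["view"].round(4).tolist(),[k for k in g])
E
```

```text
pics
{'time': 0.0, 'joints': array([ 1.22579336,  0.33387877,  0.03989623,  1.46630035, -0.01341344,
        1.34330226, -0.05848488]), 'dq': array([-6.26709196e-04, -1.48042178e-03, -1.44214134e-03, -8.84119732e-04,
        1.83869587e-03,  8.91060629e-05, -3.27308335e-04]), 'joint_efforts': array([-1.33554462e-03, -6.56373811e+01,  1.33433506e+00, -4.03809178e+01,
       -5.97865856e-02,  4.47606272e-02,  2.09165387e-04]), 'ee_pos': array([ 0.15801141, -0.63000226,  0.22166613]), 'orientation': array([ 2.09112679,  0.25999507, -2.09176094]), 'ft_force': array([-0.66961092, -0.05892268,  0.97873759]), 'ft_torque': array([ 0.01664583,  0.00772125, -0.0011989 ]), 'opening': 0.08728552822767113}
scene [[499.3145499636015, 0.0, 318.2576810662004], [0.0, 499.3145499636015, 244.8983147915581], [0.0, 0.0, 1.0]] [[-0.0137, 0.9998, 0.0165, -0.0114], [-0.8214, -0.0206, 0.57, 0.4334], [0.5702, -0.0057, 0.8215, -1.4466], [0.0, 0.0, 0.0, 1.0]] ['frame', 'mtx', 'view']
side [[585.4925606733758, 0.0, 316.1205945966834], [0.0, 585.4925606733758, 244.9964222968084], [0.0, 0.0, 1.0]] [[0.9007, 0.4342, 0.0149, -0.4946], [-0.2774, 0.5483, 0.7889, 0.1295], [0.3344, -0.7147, 0.6143, -1.6086], [0.0, 0.0, 0.0, 1.0]] ['frame', 'mtx', 'view']
wrist [[371.64829954431775, 0.0, 320.50319401199806], [0.0, 371.64829954431775, 243.52320028414724], [0.0, 0.0, 1.0]] [[0.243, -0.97, -0.0021, -0.6487], [0.9232, 0.2319, -0.3065, 0.0381], [0.2978, 0.0725, 0.9519, -0.3926], [0.0, 0.0, 0.0, 1.0]] ['frame', 'mtx', 'view']
```

View pics/scene0.png

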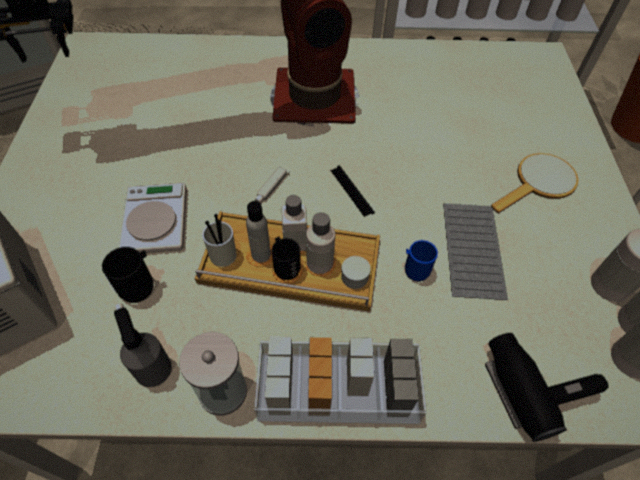

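View pics/side0.png

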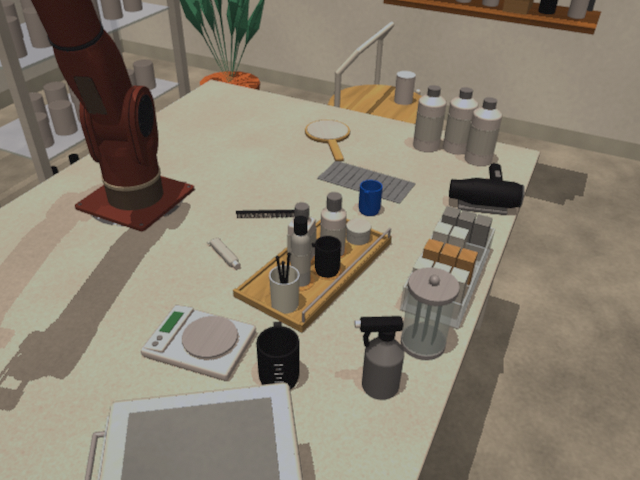

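View pics/wrist0.png

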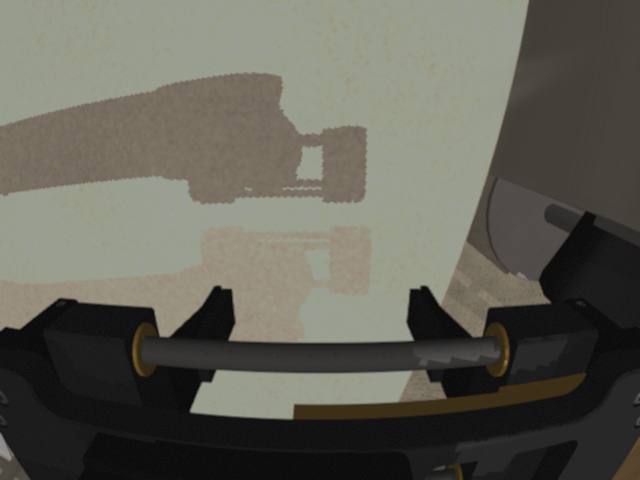

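```bash
python3 - <<'E'
import cv2
a=cv2.imread("pics/scene0.png")
def crop(a,x0,y0,x1,y1,f,name):
    c=cv2.resize(a[y0:y1,x0:x1],None,fx=f,fy=f,interpolation=cv2.INTER_CUBIC)
    for x in range((x0+19)//20*20,x1,20):
        cv2.line(c,((x-x0)*f,0),((x-x0)*f,6),(0,0,255),1); cv2.putText(c,str(x),((x-x0)*f,16),0,.35,(0,0,255),1)
    for y in range((y0+19)//20*20,y1,20):
        cv2.line(c,(0,(y-y0)*f),(6,(y-y0)*f),(0,0,255),1); cv2.putText(c,str(y),(8,(y-y0)*f+4),0,.35,(0,0,255),1)
    cv2.imwrite(name,c)
crop(a,190,185,390,315,4,"pics/c1.png")
crop(a,90,170,200,310,4,"pics/c2.png")
crop(a,400,190,520,310,4,"pics/c3.png")
b=cv2.imread("pics/side0.png")
crop(b,225,180,415,330,4,"pics/c4.png")
E
```

```text
(no output)
```

View pics/c1.png

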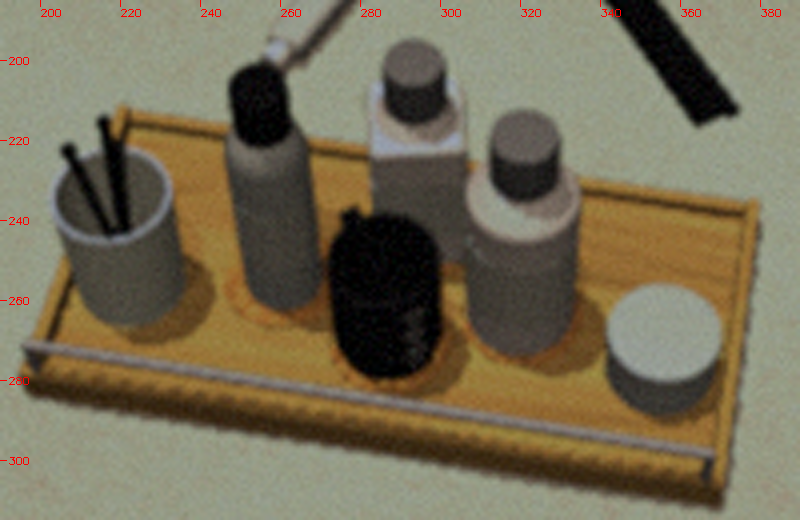

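View pics/c2.png

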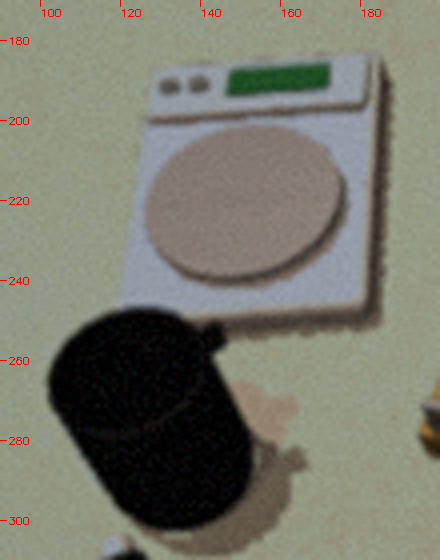

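View pics/c3.png

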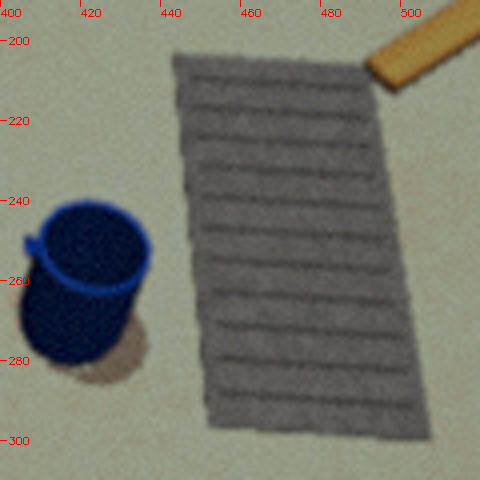

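View pics/c4.png

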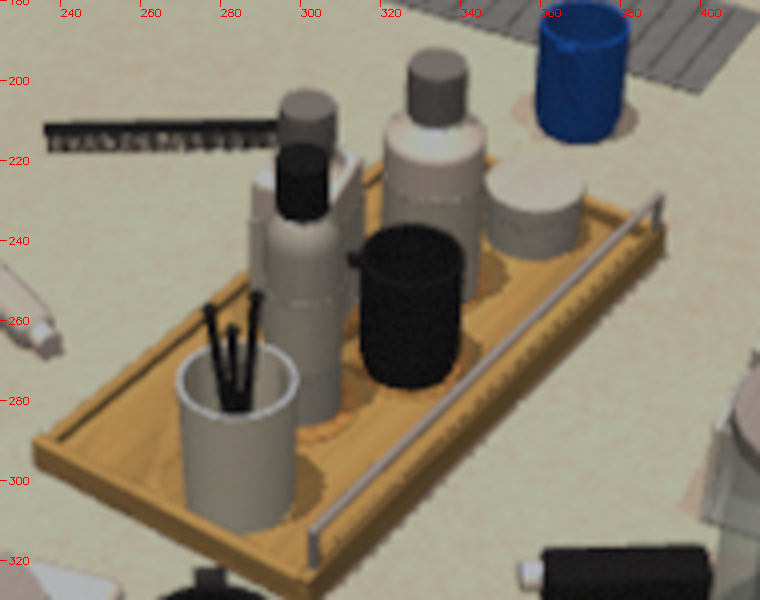

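Candidates for the beaker are three. The black one on the tray is at scene (287,258), the bigger black one by the scale at (128,275), and the blue one at (421,260). The tray one is black, the smaller of the two black ones, and stands behind the bottles, with graduation marks near (292,268) in the crop. So that is the one meant. The bottles, by scene cap top, are slim (255,207), square (292,202) and round (319,219). The mat is on +y, the scale on -y.

```bash
cat > h.py <<'E'
from cell import *
import cv2, numpy as np
from scipy.optimize import least_squares
from scipy.spatial.transform import Rotation as R
def proj(P,K,V,fish=False):
    P=np.atleast_2d(P); c=P@V[:3,:3].T+V[:3,3]; c=c*[1,-1,-1]
    if fish:
        r=np.hypot(c[:,0],c[:,1]); th=np.arctan2(r,c[:,2]); s=th/np.maximum(r,1e-9)
        uv=c[:,:2]*s[:,None]
    else: uv=c[:,:2]/c[:,2:]
    return uv*[K[0,0],K[1,1]]+[K[0,2],K[1,2]]
def back(uv,z,K,V,fish=False):
    d=(np.array(uv)-[K[0,2],K[1,2]])/[K[0,0],K[1,1]]
    if fish:
        r=np.hypot(*d); d=np.array([*(d/r*np.sin(r)),np.cos(r)]) if r>0 else np.array([0,0,1.])
    else: d=np.array([*d,1.])
    d=d*[1,-1,-1]; Rw=V[:3,:3].T; o=-Rw@V[:3,3]; w=Rw@d
    return o+w*(z-o[2])/w[2]
def ring(x,y,z,r,n=60):
    t=np.linspace(0,2*np.pi,n); return np.c_[x+r*np.cos(t),y+r*np.sin(t),np.full(n,z)]
def crop(a,x0,y0,x1,y1,f,name):
    c=cv2.resize(a[y0:y1,x0:x1],None,fx=f,fy=f,interpolation=cv2.INTER_CUBIC)
    for x in range((x0+19)//20*20,x1,20):
        cv2.line(c,((x-x0)*f,0),((x-x0)*f,6),(0,0,255),1); cv2.putText(c,str(x),((x-x0)*f,16),0,.35,(0,0,255),1)
    for y in range((y0+19)//20*20,y1,20):
        cv2.line(c,(0,(y-y0)*f),(6,(y-y0)*f),(0,0,255),1); cv2.putText(c,str(y),(8,(y-y0)*f+4),0,.35,(0,0,255),1)
    cv2.imwrite(name,c)
def draw(a,pts,f,x0,y0,col):
    p=((pts+0.5-[x0,y0])*f-0.5).round().astype(int); cv2.polylines(a,[p.reshape(-1,1,2)],False,col,1)
E
python3 - <<'E'
from h import *
C={n:grab_frame(n) for n in ["scene","side"]}
np.savez("cam.npz",**{n+k:C[n][k] for n in C for k in("mtx","view")})
sc=C["scene"];si=C["side"]
caps={"slim":(.182,(255.5,207),(298,220)),"square":(.160,(292,202),(300.5,208)),"round":(.170,(319,219),(332.5,198)),"beaker":(.090,(286.5,248),(327.5,239))}
for k,(z,p,q) in caps.items(): print(k,back(p,z,sc["mtx"],sc["view"])[:2].round(4),back(q,z,si["mtx"],si["view"])[:2].round(4))
# tray top rim corners scene: front-left(-y), front-right, back
for p,z in [((218,211.5),.024),((375.5,235),.024),((195,271.5),.053),((367.5,298.5),.053)]: print("tray",back(p,z,sc["mtx"],sc["view"])[:2].round(4))
for p,z in [((231.5,291),.02),((361,228),.053),((301,315),.053)]: print("tray side",back(p,z,si["mtx"],si["view"])[:2].round(4))
m=[(442,203),(491,206),(506,299),(452,297)]
for p in m: print("mat",back(p,.003,sc["mtx"],sc["view"])[:2].round(4))
print("plate",back((151,219.5),.038,sc["mtx"],sc["view"])[:2].round(4),[back(p,.038,sc["mtx"],sc["view"])[:2].round(4) for p in((126,220),(176,216),(155,201),(148,238))])
print("plate side",back((210,335.5),.038,si["mtx"],si["view"])[:2].round(4))
E
```

```text
slim [ 0.5666 -0.1062] [ 0.5612 -0.1187]
square [ 0.5339 -0.0371] [ 0.5311 -0.048 ]
round [0.5836 0.0181] [0.5837 0.007 ]
beaker [ 0.5991 -0.0474] [ 0.5953 -0.0396]
tray [ 0.4547 -0.217 ]
tray [0.5132 0.1482]
tray [ 0.6377 -0.237 ]
tray [0.6932 0.1195]
tray side [ 0.4492 -0.2221]
tray side [0.63   0.0817]
tray side [ 0.6346 -0.2498]
mat [0.3971 0.3191]
mat [0.4033 0.4379]
mat [0.6602 0.4228]
mat [0.658  0.3072]
plate [ 0.493  -0.3618] [array([ 0.4959, -0.4177]), array([ 0.4814, -0.3072]), array([ 0.4386, -0.3636]), array([ 0.5444, -0.3579])]
plate side [ 0.4928 -0.3678]
```

```bash
cat >> h.py <<'E'
def tr(T,p):
    x,y,a=T; p=np.atleast_2d(p); c,s=np.cos(a),np.sin(a)
    return np.c_[x+c*p[:,0]-s*p[:,1],y+s*p[:,0]+c*p[:,1],p[:,2]]
def tray_lines(T):
    L=[]
    for z,rx,ry in((0,.095,.19),(.018,.095,.19),(.024,.095,.19)): L.append(tr(T,[(rx,ry,z),(-rx,ry,z),(-rx,-ry,z),(rx,-ry,z),(rx,ry,z)]))
    for cx,cy in((.03,0),(0,.068),(-.045,0),(0,-.068)): L.append(tr(T,ring(cx,cy,.01,.034)))
    return L
def overlay(img,K,V,L,x0,y0,x1,y1,f,name,fish=False):
    c=cv2.resize(img[y0:y1,x0:x1],None,fx=f,fy=f,interpolation=cv2.INTER_CUBIC)
    for l,col in L: draw(c,proj(l,K,V,fish),f,x0,y0,col)
    cv2.imwrite(name,c)
E
python3 - <<'E'
from h import *
T=(.5747,-.0466,-.159)
L=[(l,(0,255,255)) for l in tray_lines(T)]
def cyl(cx,cy,z,r,col): L.append((tr(T,ring(cx,cy,z,r)),col))
for c,zs,r,rc in(((0,-.068),(.148,.182),.022,.015),((-.045,0),(.126,.160),.026,.0165),((0,.068),(.136,.17),.03,.018)):
    for z in zs: cyl(*c,z,rc,(0,255,0))
    cyl(*c,.01,r,(255,0,255))
cyl(.03,0,.09,.03,(0,255,0));cyl(.03,0,.01,.03,(0,255,0))
c=np.load("cam.npz")
overlay(cv2.imread("pics/scene0.png"),c["scenemtx"],c["sceneview"],L,190,185,390,315,4,"pics/o1.png")
overlay(cv2.imread("pics/side0.png"),c["sidemtx"],c["sideview"],L,225,180,415,330,4,"pics/o2.png")
E
```

```text
(no output)
```

View pics/o1.png

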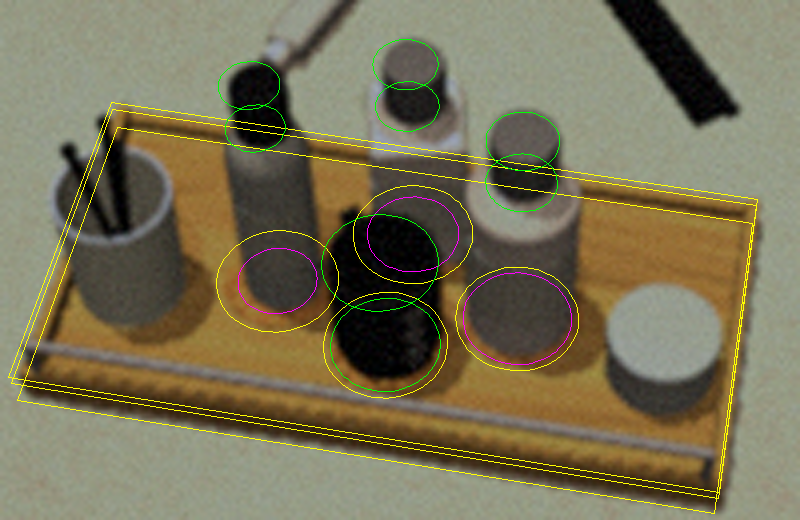

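View pics/o2.png

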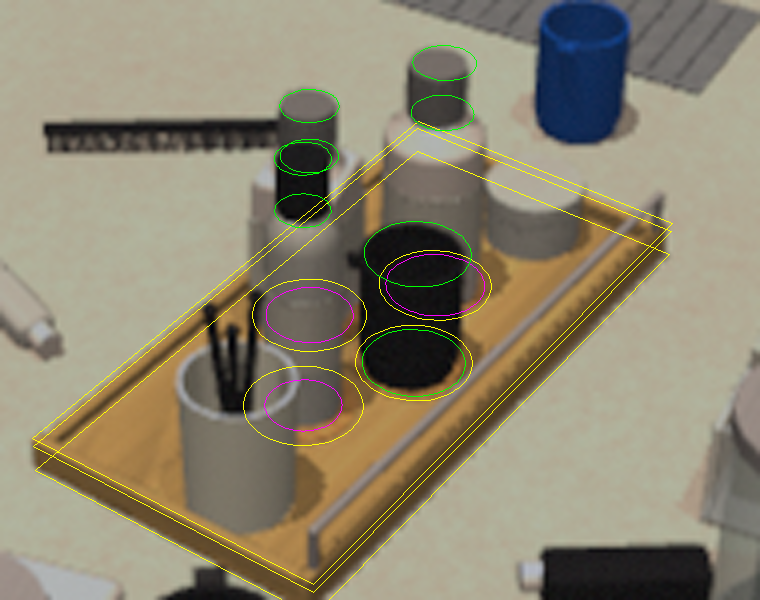

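```bash
python3 - <<'E'
from h import *
c=np.load("cam.npz"); S=(c["scenemtx"],c["sceneview"]); D=(c["sidemtx"],c["sideview"])
# own centre readings: crop px/4 + offset
s=lambda x,y:(190+x/4-.4,185+y/4-.4); d=lambda x,y:(225+x/4-.4,180+y/4-.4)
ob={"slim":((0,-.068,.182),s(259,86),d(302,158)),"square":((-.045,0,.160),s(414,66),d(308,104)),"round":((0,.068,.17),s(525,140),d(437,63)),"beaker":((.03,0,.09),s(385,258),d(411,247))}
tp=[((-.095,-.19,.022),s(122,108),S),((-.095,.19,.022),s(757,203),S),((.095,-.19,0),s(24,395),S),((.095,.19,0),s(718,508),S),
((-.095,-.19,.022),d(33,445),D),((.095,.19,0),d(665,252),D),((.095,-.19,0),d(305,602),D)]
# per object triangulation xy (z known)
for k,(p,a,b) in ob.items():
    f=lambda q:np.r_[proj([*q,p[2]],*S)[0]-a,proj([*q,p[2]],*D)[0]-b]
    r=least_squares(f,[.57,-.04]); print(k,r.x.round(4),r.fun.round(1))
def F(T,u=True):
    r=[]
    for p,a,b in ob.values(): r+=[proj(tr(T,p),*S)[0]-a,proj(tr(T,p),*D)[0]-b]
    for p,a,C in tp: r.append(proj(tr(T,p),*C)[0]-a)
    return np.concatenate(r)
r=least_squares(F,[.575,-.047,-.159],loss="soft_l1"); T=r.x; print(T.round(4)); print(r.fun.reshape(-1,2).round(1).tolist())
for k,(p,a,b) in ob.items(): print(k,tr(T,p).round(4))
E
```

```text
slim [ 0.5633 -0.1101] [-0.7 -0.5  0.6 -1. ]
square [ 0.5297 -0.036 ] [-0.5 -0.7  0.8 -0.5]
round [0.5831 0.0207] [-0.5 -0.8  0.9 -0.4]
beaker [ 0.6003 -0.0486] [ 0.  -0.6  0.5  0.4]
[ 0.5726 -0.0441 -0.1616]
[[-1.2, -1.1], [-0.3, -0.9], [-0.9, -1.3], [0.0, -0.4], [0.7, -0.6], [1.5, -0.9], [-0.1, 0.2], [1.2, 0.7], [-1.3, -1.7], [1.1, -1.1], [-0.5, 0.2], [0.1, 0.7], [-0.4, -2.2], [0.6, -0.2], [1.3, 2.4]]
slim [[ 0.5617 -0.1112  0.182 ]]
square [[ 0.5282 -0.0368  0.16  ]]
round [[0.5836 0.0231 0.17  ]]
beaker [[ 0.6022 -0.0489  0.09  ]]
```

```bash
cat >> h.py <<'E'
def togo(x,y,z=None,yaw=None):
    s=get_state(); M=R.from_rotvec(s["orientation"]).as_matrix()
    d=np.array([x,y,s["ee_pos"][2] if z is None else z])-s["ee_pos"]
    print("t",round(s["time"],1),"pos",s["ee_pos"].round(4),"open",round(s["opening"]*1000,1),"F",s["ft_force"].round(1))
    print("axes xyz",M.T.round(3).tolist()); print("tool mm",(M.T@d*1000).round(1))
E
python3 - <<'E'
from h import *
togo(.583,.0215,.2)
s=get_state(); M=R.from_rotvec(s["orientation"]).as_matrix()
# target: x down, y along tray y or opposite
a=-.16
for sg in(1,-1):
    y=sg*np.array([-np.sin(a),np.cos(a),0]); x=np.array([0,0,-1.]); z=np.cross(x,y)
    Mt=np.c_[x,y,z]; print(sg,R.from_matrix(M.T@Mt).as_rotvec().round(3))
E
```

```text
t 0.2 pos [ 0.1581 -0.6302  0.2221] open 86.9 F [-0.5 -0.3  0.4]
axes xyz [[-0.0, 0.001, -1.0], [0.243, -0.97, -0.001], [-0.97, -0.243, 0.0]]
tool mm [  22.5 -528.7 -570.7]
1 [-2.736e+00 -1.000e-03  0.000e+00]
-1 [0.406 0.    0.001]
```

```bash
python3 -m inch '[{"tx":-14,"ax":0.08},{"tx":-14,"ax":0.08},{"tx":-14,"ax":0.08},{"tx":-14,"ax":0.08},{"tx":-14,"ax":0.086}]'; python3 -c "
from h import *
togo(.583,.0215,.28)"
```

```text
t 0.2 pos [ 0.1581 -0.6302  0.2221] open 86.9 F [-0.5 -0.3  0.4]
axes xyz [[-0.0, 0.001, -1.0], [0.243, -0.97, -0.001], [-0.97, -0.243, 0.0]]
tool mm [ -57.5 -528.8 -570.7]validation failed for argument at $[0]...
```

```bash
python3 -m inch '[{"tx":-14,"ty":0,"tz":0,"ax":0.08,"ay":0,"az":0,"gripper":-1},{"tx":-14,"ty":0,"tz":0,"ax":0.08,"ay":0,"az":0,"gripper":-1},{"tx":-14,"ty":0,"tz":0,"ax":0.08,"ay":0,"az":0,"gripper":-1},{"tx":-14,"ty":0,"tz":0,"ax":0.08,"ay":0,"az":0,"gripper":-1},{"tx":-14,"ty":0,"tz":0,"ax":0.086,"ay":0,"az":0,"gripper":-1}]'; python3 -c "
from h import *
togo(.583,.0215,.28)"
```

```text
time: 0.75
ee_pos: [0.1581, -0.6303, 0.293]
orientation: [-2.136, 0.175, 2.136]
ft_force: [0.7, 0.1, -0.6]
opening: 0.0866
t 0.8 pos [ 0.1581 -0.6303  0.293 ] open 86.6 F [ 0.7  0.1 -0.6]
axes xyz [[-0.0, 0.0, -1.0], [-0.163, -0.987, -0.0], [-0.987, 0.163, 0.0]]
tool mm [  13.1 -712.3 -313.1]
```

```bash
python3 -m inch '[{"tx":0,"ty":-34,"tz":-15,"ax":0,"ay":0,"az":0,"gripper":-1},{"tx":0,"ty":-34,"tz":-15,"ax":0,"ay":0,"az":0,"gripper":-1},{"tx":0,"ty":-34,"tz":-15,"ax":0,"ay":0,"az":0,"gripper":-1},{"tx":0,"ty":-34,"tz":-15,"ax":0,"ay":0,"az":0,"gripper":-1},{"tx":0,"ty":-34,"tz":-15,"ax":0,"ay":0,"az":0,"gripper":-1},{"tx":0,"ty":-34,"tz":-15,"ax":0,"ay":0,"az":0,"gripper":-1},{"tx":0,"ty":-34,"tz":-15,"ax":0,"ay":0,"az":0,"gripper":-1},{"tx":0,"ty":-34,"tz":-15,"ax":0,"ay":0,"az":0,"gripper":-1},{"tx":0,"ty":-34,"tz":-15,"ax":0,"ay":0,"az":0,"gripper":-1},{"tx":0,"ty":-34,"tz":-15,"ax":0,"ay":0,"az":0,"gripper":-1},{"tx":0,"ty":-34,"tz":-15,"ax":0,"ay":0,"az":0,"gripper":-1}]'; python3 -c "
from h import *
togo(.583,.0215,.28)
g=grab_frame('wrist'); cv2.imwrite('pics/w1.png',g['frame'][:,:,::-1]); np.savez('w1.npz',m=g['mtx'],v=g['view'])"
```

```text
time: 1.85
ee_pos: [0.3812, -0.2862, 0.2927]
orientation: [-2.138, 0.172, 2.138]
ft_force: [-0.0, -0.0, -0.1]
opening: 0.087
t 1.9 pos [ 0.3812 -0.2862  0.2927] open 87.0 F [-0.  -0.  -0.1]
axes xyz [[0.0, -0.0, -1.0], [-0.16, -0.987, 0.0], [-0.987, 0.16, -0.0]]
tool mm [  12.6 -335.9 -150. ]
```

View pics/w1.png

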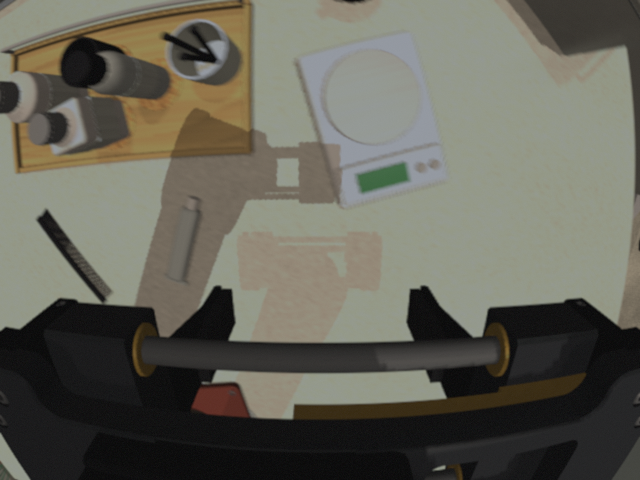

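The wrist view shows the scale plate centred near (372,97), the tray's front-right corner at (252,152), and the caps at the far left. I move on above the round bottle.

```bash
python3 -m inch '[{"tx":0,"ty":-33,"tz":-13,"ax":0,"ay":0,"az":0,"gripper":-1},{"tx":0,"ty":-33,"tz":-13,"ax":0,"ay":0,"az":0,"gripper":-1},{"tx":0,"ty":-33,"tz":-13,"ax":0,"ay":0,"az":0,"gripper":-1},{"tx":0,"ty":-33,"tz":-13,"ax":0,"ay":0,"az":0,"gripper":-1},{"tx":0,"ty":-33,"tz":-13,"ax":0,"ay":0,"az":0,"gripper":-1},{"tx":0,"ty":-33,"tz":-13,"ax":0,"ay":0,"az":0,"gripper":-1},{"tx":0,"ty":-33,"tz":-13,"ax":0,"ay":0,"az":0,"gripper":-1},{"tx":0,"ty":-33,"tz":-13,"ax":0,"ay":0,"az":0,"gripper":-1},{"tx":0,"ty":-20,"tz":0,"ax":0,"ay":0,"az":0,"gripper":-1},{"tx":0,"ty":0,"tz":0,"ax":0,"ay":0,"az":0,"gripper":-1}]'; python3 -c "
from h import *
togo(.583,.0215,.28)
g=grab_frame('wrist'); cv2.imwrite('pics/w2.png',g['frame'][:,:,::-1]); np.savez('w2.npz',m=g['mtx'],v=g['view'])"
```

```text
time: 2.9
ee_pos: [0.529, -0.0203, 0.2925]
orientation: [-2.14, 0.165, 2.14]
ft_force: [0.3, 0.4, -0.4]
opening: 0.0871
t 2.9 pos [ 0.529  -0.0203  0.2925] open 87.1 F [ 0.3  0.4 -0.4]
axes xyz [[-0.0, 0.001, -1.0], [-0.154, -0.988, -0.001], [-0.988, 0.154, 0.0]]
tool mm [ 12.5 -49.6 -46.9]
```

View pics/w2.png

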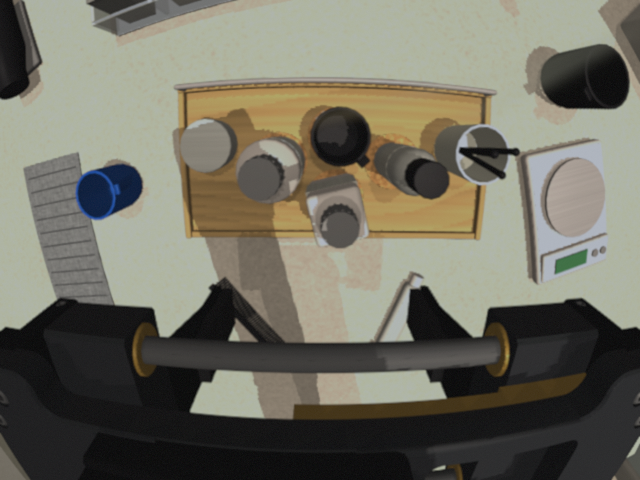

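```bash
python3 - <<'E'
from h import *
crop(cv2.imread("pics/w2.png"),170,70,500,270,2,"pics/w2c.png")
crop(cv2.imread("pics/w2.png"),235,100,465,255,3,"pics/w2d.png")
E
```

```text
(no output)
```

View pics/w2d.png

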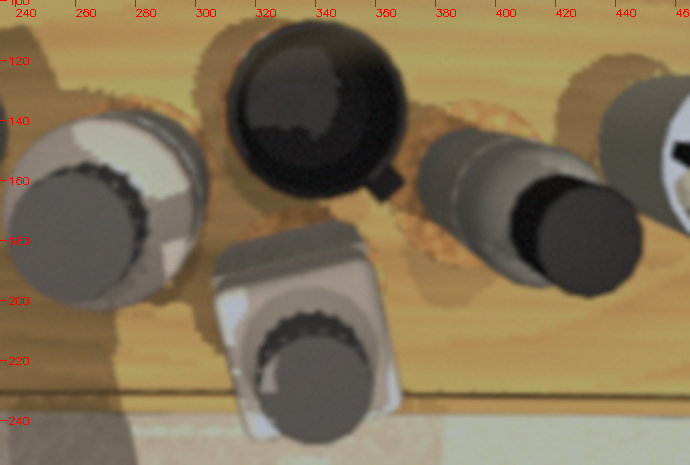

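View pics/w2c.png

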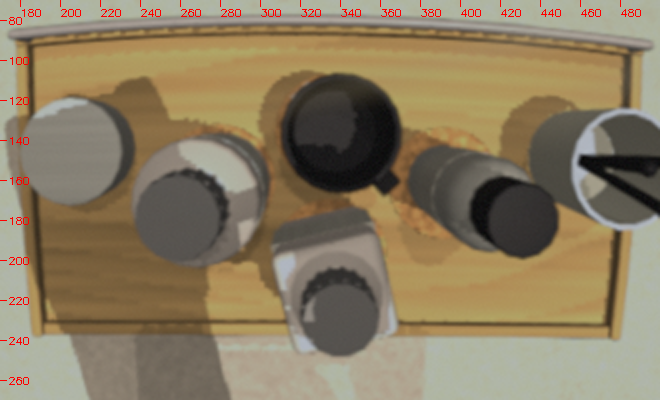

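```bash
python3 - <<'E'
from h import *
w=np.load("w2.npz"); K,V=w["m"],w["v"]
for n,p,z in(("round",(259.3,177.7),.17),("square",(340,229),.16),("slim",(431,179.3),.182),("beaker",(341,136),.09),("FR",(189,239),.02),("FL",(480,237),.02),("BR",(176,85),.053),("BL",(495,91),.053),("mat",(24,166),.003),("mat",(77,151),.003),("plate",(575,196.5),.038)):
    print(n,back(p,z,K,V,True).round(4))
w=np.load("w1.npz"); print("plate w1",back((372,97),.038,w["m"],w["v"],True).round(4)); K,V=w["m"],w["v"]
print([back(p,.038,K,V,True)[:2].round(3) for p in((319,99),(425,95),(367,47),(375,146))])
E
```

```text
round [0.5815 0.0199 0.17  ]
square [ 0.5279 -0.036   0.16  ]
slim [ 0.5627 -0.1101  0.182 ]
beaker [ 0.6008 -0.0511  0.09  ]
FR [0.5053 0.1543 0.02  ]
FL [ 0.4503 -0.2175  0.02  ]
BR [0.6913 0.1172 0.053 ]
BL [ 0.6332 -0.2366  0.053 ]
mat [0.6626 0.4224 0.003 ]
mat [0.6556 0.3067 0.003 ]
plate [ 0.4921 -0.3607  0.038 ]
plate w1 [ 0.49   -0.3612  0.038 ]
[array([ 0.496, -0.303]), array([ 0.486, -0.422]), array([ 0.548, -0.365]), array([ 0.435, -0.356])]
```

```bash
python3 -c "
from h import *
togo(.582,.0203,.141)"
```

```text
t 3.0 pos [ 0.5287 -0.0226  0.2924] open 86.8 F [-1.2 -0.6 -0.2]
axes xyz [[-0.0, 0.0, -1.0], [-0.157, -0.988, -0.0], [-0.988, 0.157, 0.0]]
tool mm [151.4 -50.7 -45.9]
```

```bash
python3 -m inch '[{"tx":0,"ty":-17,"tz":-15,"ax":0,"ay":0,"az":0,"gripper":-1},{"tx":0,"ty":-17,"tz":-15,"ax":0,"ay":0,"az":0,"gripper":-1},{"tx":0,"ty":-17,"tz":-16,"ax":0,"ay":0,"az":0,"gripper":-1},{"tx":20,"ty":0,"tz":0,"ax":0,"ay":0,"az":0,"gripper":-1},{"tx":30,"ty":0,"tz":0,"ax":0,"ay":0,"az":0,"gripper":-1},{"tx":30,"ty":0,"tz":0,"ax":0,"ay":0,"az":0,"gripper":-1},{"tx":10,"ty":0,"tz":0,"ax":0,"ay":0,"az":0,"gripper":-1},{"tx":0,"ty":0,"tz":0,"ax":0,"ay":0,"az":0,"gripper":-1},{"tx":0,"ty":0,"tz":0,"ax":0,"ay":0,"az":0,"gripper":-1}]'; python3 -c "
from h import *
togo(.582,.0203,.141)
g=grab_frame('wrist'); cv2.imwrite('pics/w3.png',g['frame'][:,:,::-1]); np.savez('w3.npz',m=g['mtx'],v=g['view'])"
```

```text
time: 3.85
ee_pos: [0.5828, 0.0186, 0.2039]
orientation: [-2.139, 0.173, 2.136]
ft_force: [0.3, -0.4, 0.1]
opening: 0.087
t 3.9 pos [0.5828 0.0186 0.2039] open 87.0 F [ 0.3 -0.4  0.1]
axes xyz [[0.001, -0.0, -1.0], [-0.16, -0.987, -0.0], [-0.987, 0.16, -0.001]]
tool mm [62.9 -1.5  1.1]
```

View pics/w3.png

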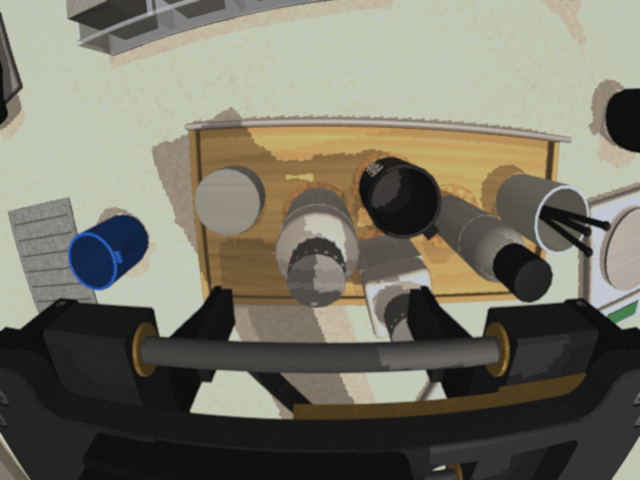

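```bash
python3 -m inch '[{"tx":20,"ty":-1,"tz":1,"ax":0,"ay":0,"az":0,"gripper":-1},{"tx":20,"ty":0,"tz":0,"ax":0,"ay":0,"az":0,"gripper":-1},{"tx":15,"ty":0,"tz":0,"ax":0,"ay":0,"az":0,"gripper":-1},{"tx":8,"ty":0,"tz":0,"ax":0,"ay":0,"az":0,"gripper":-1},{"tx":0,"ty":0,"tz":0,"ax":0,"ay":0,"az":0,"gripper":-1},{"tx":0,"ty":0,"tz":0,"ax":0,"ay":0,"az":0,"gripper":1},{"tx":0,"ty":0,"tz":0,"ax":0,"ay":0,"az":0,"gripper":1},{"tx":0,"ty":0,"tz":0,"ax":0,"ay":0,"az":0,"gripper":1},{"tx":0,"ty":0,"tz":0,"ax":0,"ay":0,"az":0,"gripper":1},{"tx":0,"ty":0,"tz":0,"ax":0,"ay":0,"az":0,"gripper":1},{"tx":0,"ty":0,"tz":0,"ax":0,"ay":0,"az":0,"gripper":1},{"tx":0,"ty":0,"tz":0,"ax":0,"ay":0,"az":0,"gripper":1}]'; python3 -c "
from h import *
togo(.582,.0203,.141)"
```

```text
time: 5.1
ee_pos: [0.5814, 0.0204, 0.1396]
orientation: [-2.138, 0.172, 2.138]
ft_force: [0.3, -0.2, -0.0]
opening: 0.0391
t 5.1 pos [0.5814 0.0204 0.1396] open 39.1 F [ 0.3 -0.2 -0. ]
axes xyz [[0.0, 0.0, -1.0], [-0.16, -0.987, -0.0], [-0.987, 0.16, -0.0]]
tool mm [-1.4 -0.  -0.6]
```

```bash
python3 -m inch '[{"tx":0,"ty":0,"tz":0,"ax":0,"ay":0,"az":0,"gripper":1},{"tx":0,"ty":0,"tz":0,"ax":0,"ay":0,"az":0,"gripper":1},{"tx":0,"ty":0,"tz":0,"ax":0,"ay":0,"az":0,"gripper":1}]';  python3 -m inch '[{"tx":-5,"ty":0,"tz":0,"ax":0,"ay":0,"az":0,"gripper":1},{"tx":-10,"ty":0,"tz":0,"ax":0,"ay":0,"az":0,"gripper":1},{"tx":-20,"ty":0,"tz":0,"ax":0,"ay":0,"az":0,"gripper":1},{"tx":-25,"ty":0,"tz":0,"ax":0,"ay":0,"az":0,"gripper":1},{"tx":-25,"ty":0,"tz":0,"ax":0,"ay":0,"az":0,"gripper":1},{"tx":-20,"ty":0,"tz":0,"ax":0,"ay":0,"az":0,"gripper":1},{"tx":-10,"ty":0,"tz":0,"ax":0,"ay":0,"az":0,"gripper":1},{"tx":0,"ty":0,"tz":0,"ax":0,"ay":0,"az":0,"gripper":1}]'; python3 -c "
from h import *
g=grab_frame('wrist'); cv2.imwrite('pics/w4.png',g['frame'][:,:,::-1])
togo(.62,.367,.25)"
```

```text
time: 5.4
ee_pos: [0.5814, 0.0205, 0.1396]
orientation: [-2.138, 0.171, 2.138]
ft_force: [-0.5, 0.9, 0.9]
opening: 0.0339
time: 6.2
ee_pos: [0.582, 0.0204, 0.2562]
orientation: [-2.14, 0.172, 2.135]
ft_force: [0.1, 0.3, -3.6]
opening: 0.0339
t 6.2 pos [0.5814 0.0203 0.2547] open 33.6 F [-0.4 -0.3 -4.6]
axes xyz [[0.0, -0.0, -1.0], [-0.16, -0.987, 0.0], [-0.987, 0.16, -0.0]]
tool mm [   4.6 -348.4   17.3]
```

View pics/w4.png

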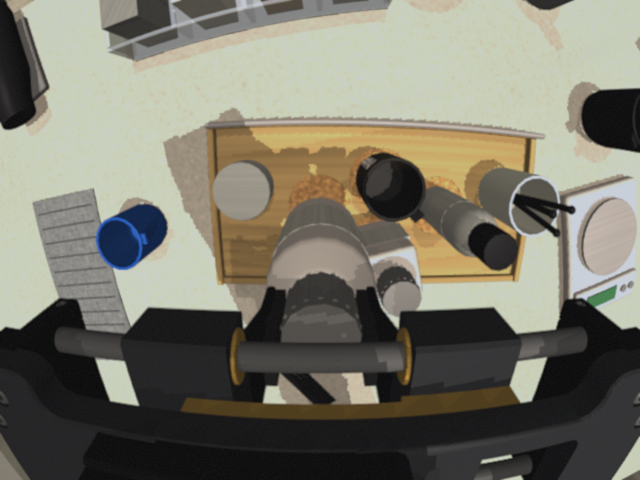

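```bash
python3 -m inch '[{"tx":-8,"ty":-12,"tz":0,"ax":0,"ay":0,"az":0,"gripper":1},{"tx":-10,"ty":-24,"tz":1,"ax":0,"ay":0,"az":0,"gripper":1},{"tx":-10,"ty":-34,"tz":2,"ax":0,"ay":0,"az":0,"gripper":1},{"tx":0,"ty":-36,"tz":2,"ax":0,"ay":0,"az":0,"gripper":1},{"tx":0,"ty":-36,"tz":2,"ax":0,"ay":0,"az":0,"gripper":1},{"tx":0,"ty":-36,"tz":2,"ax":0,"ay":0,"az":0,"gripper":1},{"tx":0,"ty":-36,"tz":2,"ax":0,"ay":0,"az":0,"gripper":1},{"tx":0,"ty":-36,"tz":2,"ax":0,"ay":0,"az":0,"gripper":1},{"tx":0,"ty":-34,"tz":2,"ax":0,"ay":0,"az":0,"gripper":1},{"tx":0,"ty":-28,"tz":2,"ax":0,"ay":0,"az":0,"gripper":1},{"tx":0,"ty":-22,"tz":0,"ax":0,"ay":0,"az":0,"gripper":1},{"tx":0,"ty":-12,"tz":0,"ax":0,"ay":0,"az":0,"gripper":1}]';python3 -m inch '[{"tx":0,"ty":0,"tz":0,"ax":0,"ay":0,"az":0,"gripper":1},{"tx":0,"ty":0,"tz":0,"ax":0,"ay":0,"az":0,"gripper":1}]'; python3 -c "
from h import *
togo(.618,.367,.1336)
print(get_state()['joints'].round(2))
g=grab_frame('scene'); cv2.imwrite('pics/s1.png',g['frame'][:,:,::-1])"
```

```text
time: 7.45
ee_pos: [0.6184, 0.3679, 0.2812]
orientation: [-2.137, 0.168, 2.142]
ft_force: [-1.0, 0.6, -4.5]
opening: 0.0339
time: 7.65
ee_pos: [0.6199, 0.364, 0.2821]
orientation: [-2.138, 0.173, 2.139]
ft_force: [1.5, -0.4, -4.4]
opening: 0.0338
t 7.7 pos [0.6199 0.364  0.2821] open 33.8 F [ 1.5 -0.4 -4.4]
axes xyz [[-0.001, -0.001, -1.0], [-0.16, -0.987, 0.001], [-0.987, 0.16, 0.0]]
tool mm [148.5  -2.8   2.3]
[-0.19  0.54 -0.66  1.14  0.32  1.56 -2.51]
```

View pics/s1.png

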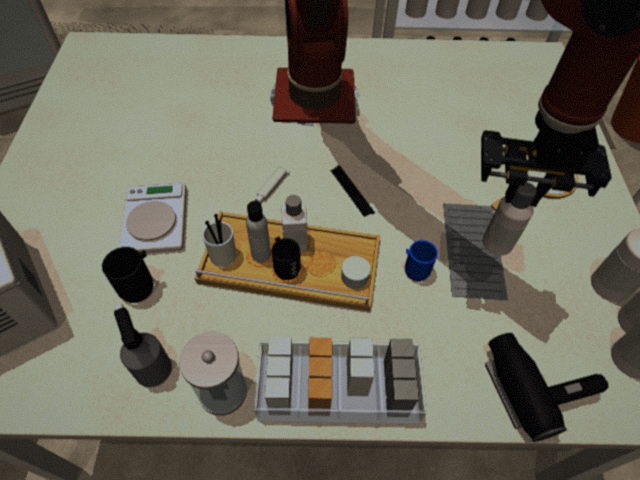

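```bash
python3 -m inch '[{"tx":15,"ty":-3,"tz":2,"ax":0,"ay":0,"az":0,"gripper":1},{"tx":30,"ty":0,"tz":0,"ax":0,"ay":0,"az":0,"gripper":1},{"tx":30,"ty":0,"tz":0,"ax":0,"ay":0,"az":0,"gripper":1},{"tx":30,"ty":0,"tz":0,"ax":0,"ay":0,"az":0,"gripper":1},{"tx":20,"ty":0,"tz":0,"ax":0,"ay":0,"az":0,"gripper":1},{"tx":10,"ty":0,"tz":0,"ax":0,"ay":0,"az":0,"gripper":1},{"tx":6,"ty":0,"tz":0,"ax":0,"ay":0,"az":0,"gripper":1},{"tx":4,"ty":0,"tz":0,"ax":0,"ay":0,"az":0,"gripper":1},{"tx":0,"ty":0,"tz":0,"ax":0,"ay":0,"az":0,"gripper":1}]'; python3 -c "
from h import *
togo(.618,.367,.1336)"
```

```text
time: 8.6
ee_pos: [0.6185, 0.368, 0.138]
orientation: [-2.138, 0.171, 2.137]
ft_force: [-0.2, -0.3, -3.3]
opening: 0.0336
t 8.6 pos [0.6185 0.368  0.138 ] open 33.6 F [-0.2 -0.3 -3.3]
axes xyz [[0.001, 0.0, -1.0], [-0.16, -0.987, -0.0], [-0.987, 0.16, -0.001]]
tool mm [4.4 1.1 0.4]
```

```bash
python3 -m inch '[{"tx":3,"ty":0,"tz":0,"ax":0,"ay":0,"az":0,"gripper":1},{"tx":1,"ty":0,"tz":0,"ax":0,"ay":0,"az":0,"gripper":1},{"tx":0,"ty":0,"tz":0,"ax":0,"ay":0,"az":0,"gripper":1}]';  python3 -m inch '[{"tx":1,"ty":0,"tz":0,"ax":0,"ay":0,"az":0,"gripper":1},{"tx":0,"ty":0,"tz":0,"ax":0,"ay":0,"az":0,"gripper":1}]'
```

```text
time: 8.9
ee_pos: [0.6184, 0.368, 0.1338]
orientation: [-2.138, 0.171, 2.138]
ft_force: [-0.6, 0.5, -3.6]
opening: 0.0339
time: 9.1
ee_pos: [0.6184, 0.3681, 0.1327]
orientation: [-2.138, 0.171, 2.138]
ft_force: [-0.2, -0.3, -3.4]
opening: 0.0339
```

```bash
python3 -m inch '[{"tx":1,"ty":0,"tz":0,"ax":0,"ay":0,"az":0,"gripper":1},{"tx":0,"ty":0,"tz":0,"ax":0,"ay":0,"az":0,"gripper":1}]';  python3 -m inch '[{"tx":1,"ty":0,"tz":0,"ax":0,"ay":0,"az":0,"gripper":1},{"tx":0,"ty":0,"tz":0,"ax":0,"ay":0,"az":0,"gripper":1}]'
```

```text
time: 9.3
ee_pos: [0.6187, 0.3683, 0.1326]
orientation: [-2.139, 0.171, 2.136]
ft_force: [-0.9, -0.0, 3.7]
opening: 0.0338
time: 9.5
ee_pos: [0.6188, 0.3685, 0.1325]
orientation: [-2.139, 0.17, 2.135]
ft_force: [-0.9, -0.9, 8.8]
opening: 0.0334
```

```bash
python3 -m inch '[{"tx":-1.5,"ty":0,"tz":0,"ax":0,"ay":0,"az":0,"gripper":1},{"tx":0,"ty":0,"tz":0,"ax":0,"ay":0,"az":0,"gripper":-0.3},{"tx":0,"ty":0,"tz":0,"ax":0,"ay":0,"az":0,"gripper":-0.3},{"tx":0,"ty":0,"tz":0,"ax":0,"ay":0,"az":0,"gripper":-0.3},{"tx":0,"ty":0,"tz":0,"ax":0,"ay":0,"az":0,"gripper":-0.3},{"tx":0,"ty":0,"tz":0,"ax":0,"ay":0,"az":0,"gripper":-0.3}]';  python3 -m inch '[{"tx":-20,"ty":0,"tz":0,"ax":0,"ay":0,"az":0,"gripper":-1},{"tx":-30,"ty":0,"tz":0,"ax":0,"ay":0,"az":0,"gripper":-1},{"tx":-40,"ty":0,"tz":0,"ax":0,"ay":0,"az":0,"gripper":-1},{"tx":-40,"ty":0,"tz":0,"ax":0,"ay":0,"az":0,"gripper":-1},{"tx":-10,"ty":0,"tz":0,"ax":0,"ay":0,"az":0,"gripper":-1}]'; python3 -c "
from h import *
togo(.5285,-.036,.27)
print(get_state()['joints'].round(2))
g=grab_frame('scene'); cv2.imwrite('pics/s2.png',g['frame'][:,:,::-1])"
```

```text
time: 10.1
ee_pos: [0.6183, 0.3679, 0.132]
orientation: [-2.138, 0.172, 2.138]
ft_force: [-0.2, -0.4, 0.4]
opening: 0.056
time: 10.6
ee_pos: [0.6193, 0.3692, 0.2777]
orientation: [-2.141, 0.167, 2.13]
ft_force: [0.4, -0.1, 0.5]
opening: 0.0844
t 10.6 pos [0.6193 0.3692 0.2777] open 84.4 F [ 0.4 -0.1  0.5]
axes xyz [[0.006, 0.004, -1.0], [-0.16, -0.987, -0.005], [-0.987, 0.16, -0.005]]
tool mm [  5.6 414.5  24.9]
[-0.2   0.54 -0.66  1.15  0.32  1.55 -2.52]
```

View pics/s2.png

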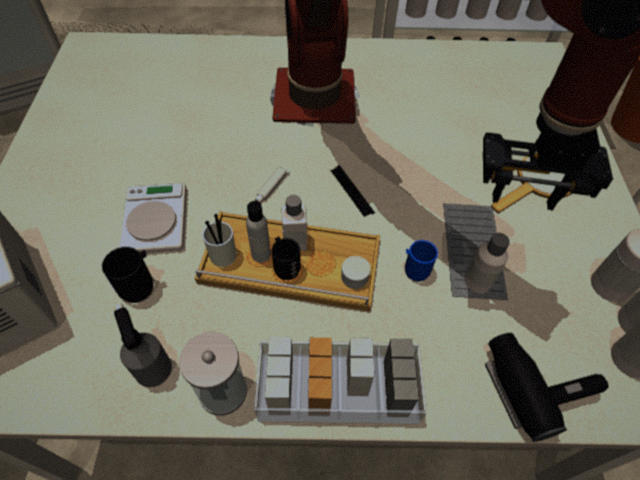

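```bash
python3 -m inch '[{"tx":0,"ty":20,"tz":2,"ax":0,"ay":0,"az":0,"gripper":-1},{"tx":0,"ty":35,"tz":2,"ax":0,"ay":0,"az":0,"gripper":-1},{"tx":0,"ty":40,"tz":2,"ax":0,"ay":0,"az":0,"gripper":-1},{"tx":0,"ty":40,"tz":2,"ax":0,"ay":0,"az":0,"gripper":-1},{"tx":0,"ty":40,"tz":2,"ax":0,"ay":0,"az":0,"gripper":-1},{"tx":0,"ty":40,"tz":2,"ax":0,"ay":0,"az":0,"gripper":-1},{"tx":0,"ty":40,"tz":2,"ax":0,"ay":0,"az":0,"gripper":-1},{"tx":0,"ty":40,"tz":2,"ax":0,"ay":0,"az":0,"gripper":-1},{"tx":0,"ty":40,"tz":2,"ax":0,"ay":0,"az":0,"gripper":-1},{"tx":0,"ty":35,"tz":2,"ax":0,"ay":0,"az":0,"gripper":-1},{"tx":0,"ty":30,"tz":2,"ax":0,"ay":0,"az":0,"gripper":-1},{"tx":0,"ty":12,"tz":2,"ax":0,"ay":0,"az":0,"gripper":-1}]';  python3 -m inch '[{"tx":30,"ty":0,"tz":0,"ax":0,"ay":0,"az":0,"gripper":-1},{"tx":30,"ty":0,"tz":0,"ax":0,"ay":0,"az":0,"gripper":-1},{"tx":10,"ty":0,"tz":0,"ax":0,"ay":0,"az":0,"gripper":-1},{"tx":0,"ty":0,"tz":0,"ax":0,"ay":0,"az":0,"gripper":-1},{"tx":0,"ty":0,"tz":0,"ax":0,"ay":0,"az":0,"gripper":-1}]'; python3 -c "
from h import *
togo(.5285,-.036,.131)
g=grab_frame('wrist'); cv2.imwrite('pics/w5.png',g['frame'][:,:,::-1]); np.savez('w5.npz',m=g['mtx'],v=g['view'])"
```

```text
time: 11.85
ee_pos: [0.5278, -0.0387, 0.2709]
orientation: [-2.134, 0.178, 2.138]
ft_force: [-0.8, 0.5, -0.3]
opening: 0.0868
time: 12.35
ee_pos: [0.5294, -0.0344, 0.2029]
orientation: [-2.139, 0.17, 2.137]
ft_force: [0.2, -0.6, 0.1]
opening: 0.087
t 12.3 pos [ 0.5294 -0.0344  0.2029] open 87.0 F [ 0.2 -0.6  0.1]
axes xyz [[0.001, 0.0, -1.0], [-0.159, -0.987, -0.0], [-0.987, 0.159, -0.001]]
tool mm [71.9  1.7  0.7]
```

View pics/w5.png

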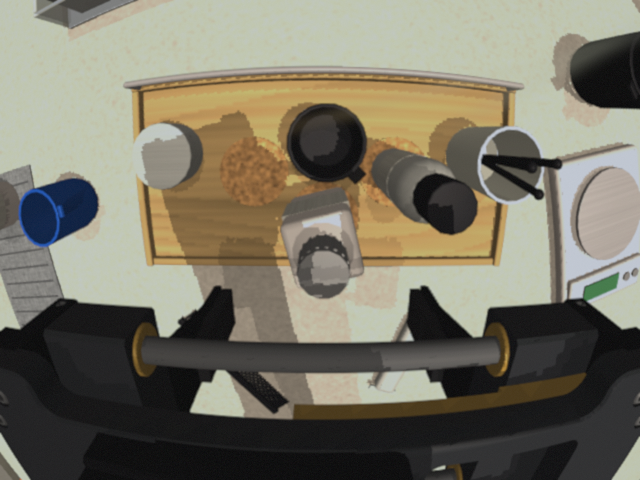

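```bash
python3 - <<'E'
from h import *
w=np.load("w5.npz"); K,V=w["m"],w["v"]
crop(cv2.imread("pics/w5.png"),210,120,450,310,3,"pics/w5c.png")
for n,p,z in(("square",(322.5,272),.16),("slim",(445,204),.182),("beaker",(327,142),.09),("cork",(253,171.5),.01)): print(n,back(p,z,K,V,True).round(4))
E
```

```text
square [ 0.5291 -0.0355  0.16  ]
slim [ 0.5649 -0.1059  0.182 ]
beaker [ 0.601  -0.0506  0.09  ]
cork [0.5819 0.0235 0.01  ]
```

View pics/w5c.png

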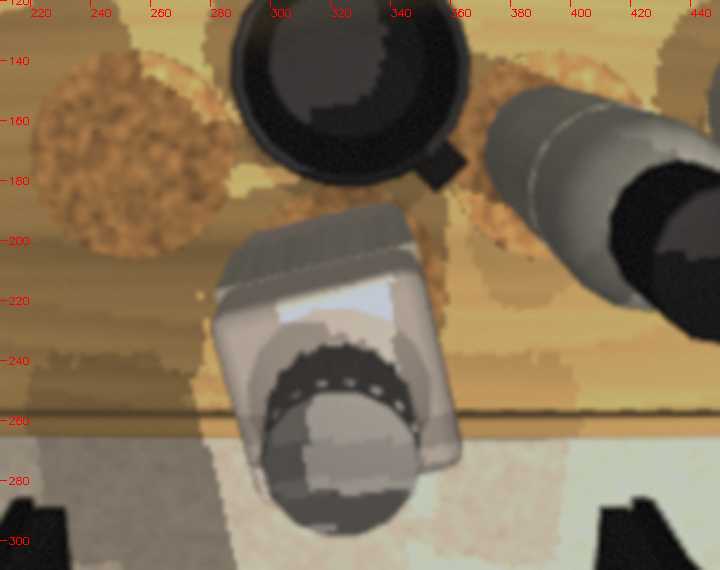

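```bash
python3 -m inch '[{"tx":25,"ty":1,"tz":0.5,"ax":0,"ay":0,"az":0,"gripper":-1},{"tx":25,"ty":0,"tz":0,"ax":0,"ay":0,"az":0,"gripper":-1},{"tx":15,"ty":0,"tz":0,"ax":0,"ay":0,"az":0,"gripper":-1},{"tx":7,"ty":0,"tz":0,"ax":0,"ay":0,"az":0,"gripper":-1},{"tx":0,"ty":0,"tz":0,"ax":0,"ay":0,"az":0,"gripper":0},{"tx":0,"ty":0,"tz":0,"ax":0,"ay":0,"az":0,"gripper":1},{"tx":0,"ty":0,"tz":0,"ax":0,"ay":0,"az":0,"gripper":1},{"tx":0,"ty":0,"tz":0,"ax":0,"ay":0,"az":0,"gripper":1},{"tx":0,"ty":0,"tz":0,"ax":0,"ay":0,"az":0,"gripper":1},{"tx":0,"ty":0,"tz":0,"ax":0,"ay":0,"az":0,"gripper":1},{"tx":0,"ty":0,"tz":0,"ax":0,"ay":0,"az":0,"gripper":1},{"tx":0,"ty":0,"tz":0,"ax":0,"ay":0,"az":0,"gripper":1}]';  python3 -m inch '[{"tx":0,"ty":0,"tz":0,"ax":0,"ay":0,"az":0,"gripper":1},{"tx":0,"ty":0,"tz":0,"ax":0,"ay":0,"az":0,"gripper":1},{"tx":0,"ty":0,"tz":0,"ax":0,"ay":0,"az":0,"gripper":1},{"tx":0,"ty":0,"tz":0,"ax":0,"ay":0,"az":0,"gripper":1}]'; python3 -c "
from h import *
togo(.5285,-.036,.131)"
```

```text
time: 13.6
ee_pos: [0.5283, -0.0359, 0.1301]
orientation: [-2.138, 0.172, 2.138]
ft_force: [0.5, 1.8, 0.7]
opening: 0.0318
time: 14.0
ee_pos: [0.5283, -0.0358, 0.1301]
orientation: [-2.138, 0.171, 2.138]
ft_force: [0.2, 1.2, -0.1]
opening: 0.0311
t 14.0 pos [ 0.5283 -0.0358  0.1301] open 31.1 F [ 0.2  1.2 -0.1]
axes xyz [[0.0, 0.0, -1.0], [-0.159, -0.987, -0.0], [-0.987, 0.159, -0.0]]
tool mm [-0.9  0.2 -0.3]
```

```bash
python3 -m inch '[{"tx":-5,"ty":0,"tz":0,"ax":0,"ay":0,"az":0,"gripper":1},{"tx":-15,"ty":0,"tz":0,"ax":0,"ay":0,"az":0,"gripper":1},{"tx":-30,"ty":0,"tz":0,"ax":0,"ay":0,"az":0,"gripper":1},{"tx":-40,"ty":0,"tz":0,"ax":0,"ay":0,"az":0,"gripper":1},{"tx":-30,"ty":0,"tz":0,"ax":0,"ay":0,"az":0,"gripper":1},{"tx":-15,"ty":0,"tz":0,"ax":0,"ay":0,"az":0,"gripper":1},{"tx":-5,"ty":0,"tz":0,"ax":0,"ay":0,"az":0,"gripper":1}]';  python3 -m inch '[{"tx":0,"ty":-20,"tz":3,"ax":-0.04,"ay":0,"az":0,"gripper":1},{"tx":0,"ty":-32,"tz":5,"ax":-0.04,"ay":0,"az":0,"gripper":1},{"tx":0,"ty":-40,"tz":6,"ax":0,"ay":0,"az":0,"gripper":1},{"tx":0,"ty":-40,"tz":6,"ax":0,"ay":0,"az":0,"gripper":1},{"tx":0,"ty":-40,"tz":6,"ax":0,"ay":0,"az":0,"gripper":1},{"tx":0,"ty":-40,"tz":6,"ax":0,"ay":0,"az":0,"gripper":1},{"tx":0,"ty":-40,"tz":6,"ax":0,"ay":0,"az":0,"gripper":1},{"tx":0,"ty":-40,"tz":6,"ax":0,"ay":0,"az":0,"gripper":1},{"tx":0,"ty":-40,"tz":6,"ax":0,"ay":0,"az":0,"gripper":1},{"tx":0,"ty":-36,"tz":5,"ax":0,"ay":0,"az":0,"gripper":1},{"tx":0,"ty":-24,"tz":4,"ax":0,"ay":0,"az":0,"gripper":1},{"tx":0,"ty":-10,"tz":2,"ax":0,"ay":0,"az":0,"gripper":1}]';  python3 -m inch '[{"tx":0,"ty":0,"tz":0,"ax":0,"ay":0,"az":0,"gripper":1},{"tx":0,"ty":0,"tz":0,"ax":0,"ay":0,"az":0,"gripper":1}]'; python3 -c "
from h import *
togo(.530,.3715,.124)
print(get_state()['joints'].round(2))
g=grab_frame('scene'); cv2.imwrite('pics/s3.png',g['frame'][:,:,::-1])"
```

```text
time: 14.7
ee_pos: [0.5288, -0.0359, 0.272]
orientation: [-2.141, 0.172, 2.135]
ft_force: [0.2, 0.3, -3.4]
opening: 0.031
time: 15.9
ee_pos: [0.5, 0.3731, 0.268]
orientation: [-2.179, 0.082, 2.187]
ft_force: [-0.4, 0.2, -3.3]
opening: 0.0312
time: 16.1
ee_pos: [0.5027, 0.3687, 0.2692]
orientation: [-2.18, 0.09, 2.182]
ft_force: [0.9, -0.4, -3.2]
opening: 0.0311
t 16.1 pos [0.5027 0.3687 0.2692] open 31.1 F [ 0.9 -0.4 -3.2]
axes xyz [[-0.001, -0.001, -1.0], [-0.081, -0.997, 0.001], [-0.997, 0.081, 0.001]]
tool mm [145.2  -5.2 -27.1]
[-0.1   0.36 -0.79  1.43  0.25  1.46 -2.54]
```

View pics/s3.png

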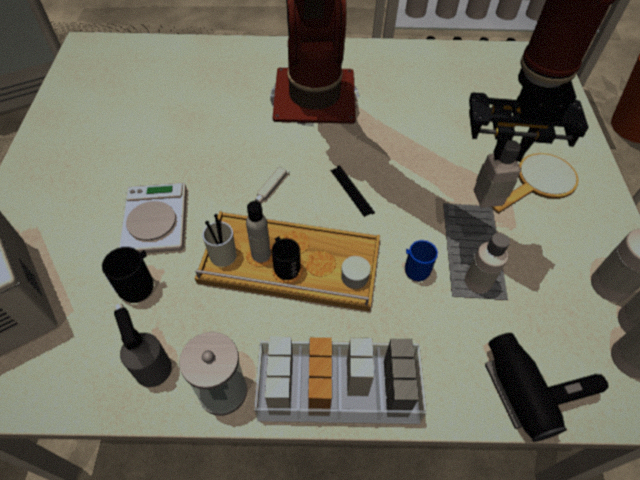

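```bash
python3 -m inch '[{"tx":0,"ty":-3,"tz":-14,"ax":0,"ay":0,"az":0,"gripper":1},{"tx":0,"ty":-2,"tz":-13,"ax":0,"ay":0,"az":0,"gripper":1},{"tx":20,"ty":0,"tz":0,"ax":0,"ay":0,"az":0,"gripper":1},{"tx":30,"ty":0,"tz":0,"ax":0,"ay":0,"az":0,"gripper":1},{"tx":30,"ty":0,"tz":0,"ax":0,"ay":0,"az":0,"gripper":1},{"tx":25,"ty":0,"tz":0,"ax":0,"ay":0,"az":0,"gripper":1},{"tx":20,"ty":0,"tz":0,"ax":0,"ay":0,"az":0,"gripper":1},{"tx":10,"ty":0,"tz":0,"ax":0,"ay":0,"az":0,"gripper":1},{"tx":5,"ty":0,"tz":0,"ax":0,"ay":0,"az":0,"gripper":1},{"tx":0,"ty":0,"tz":0,"ax":0,"ay":0,"az":0,"gripper":1}]'; python3 -c "
from h import *
togo(.530,.3715,.124)"
```

```text
time: 17.15
ee_pos: [0.5303, 0.3723, 0.1302]
orientation: [-2.18, 0.088, 2.18]
ft_force: [0.2, 0.4, -2.7]
opening: 0.0313
t 17.1 pos [0.5303 0.3723 0.1302] open 31.3 F [ 0.2  0.4 -2.7]
axes xyz [[-0.0, -0.0, -1.0], [-0.081, -0.997, 0.0], [-0.997, 0.081, 0.0]]
tool mm [6.2 0.8 0.3]
```

```bash
python3 -m inch '[{"tx":3,"ty":0,"tz":0,"ax":0,"ay":0,"az":0,"gripper":1},{"tx":3,"ty":0,"tz":0,"ax":0,"ay":0,"az":0,"gripper":1},{"tx":0,"ty":0,"tz":0,"ax":0,"ay":0,"az":0,"gripper":1}]';  python3 -m inch '[{"tx":1,"ty":0,"tz":0,"ax":0,"ay":0,"az":0,"gripper":1},{"tx":0,"ty":0,"tz":0,"ax":0,"ay":0,"az":0,"gripper":1}]';python3 -m inch '[{"tx":1,"ty":0,"tz":0,"ax":0,"ay":0,"az":0,"gripper":1},{"tx":0,"ty":0,"tz":0,"ax":0,"ay":0,"az":0,"gripper":1}]'
```

```text
time: 17.45
ee_pos: [0.53, 0.3727, 0.1242]
orientation: [-2.181, 0.087, 2.18]
ft_force: [-0.4, -0.6, -3.2]
opening: 0.0309
time: 17.65
ee_pos: [0.53, 0.3728, 0.1232]
orientation: [-2.181, 0.087, 2.18]
ft_force: [-0.4, 0.8, -3.0]
opening: 0.0315
time: 17.85
ee_pos: [0.5302, 0.373, 0.1232]
orientation: [-2.181, 0.087, 2.179]
ft_force: [-2.1, -1.5, 4.4]
opening: 0.031
```

Contact at TCP z 0.1232, as expected. I release and rise.

```bash
python3 -m inch '[{"tx":-0.5,"ty":0,"tz":0,"ax":0,"ay":0,"az":0,"gripper":-0.3},{"tx":0,"ty":0,"tz":0,"ax":0,"ay":0,"az":0,"gripper":-0.3},{"tx":0,"ty":0,"tz":0,"ax":0,"ay":0,"az":0,"gripper":-0.3},{"tx":0,"ty":0,"tz":0,"ax":0,"ay":0,"az":0,"gripper":-0.3},{"tx":0,"ty":0,"tz":0,"ax":0,"ay":0,"az":0,"gripper":-0.3}]';  python3 -m inch '[{"tx":-20,"ty":0,"tz":0,"ax":0,"ay":0,"az":0,"gripper":-1},{"tx":-30,"ty":0,"tz":0,"ax":0,"ay":0,"az":0,"gripper":-1},{"tx":-40,"ty":0,"tz":0,"ax":0,"ay":0,"az":0,"gripper":-1},{"tx":-40,"ty":0,"tz":0,"ax":0,"ay":0,"az":0,"gripper":-1},{"tx":-25,"ty":0,"tz":0,"ax":0,"ay":0,"az":0,"gripper":-1},{"tx":0,"ty":0,"tz":0,"ax":0,"ay":0,"az":0,"gripper":-1}]'; python3 -c "
from h import *
togo(.5635,-.1095,.27)
g=grab_frame('scene'); cv2.imwrite('pics/s4.png',g['frame'][:,:,::-1])"
```

```text
time: 18.35
ee_pos: [0.5299, 0.3727, 0.1225]
orientation: [-2.18, 0.087, 2.181]
ft_force: [-0.4, 0.0, 0.3]
opening: 0.0555
time: 18.95
ee_pos: [0.5308, 0.3741, 0.282]
orientation: [-2.184, 0.083, 2.173]
ft_force: [0.4, 0.5, 1.1]
opening: 0.0859
t 18.9 pos [0.5308 0.3741 0.282 ] open 85.9 F [0.4 0.5 1.1]
axes xyz [[0.005, 0.004, -1.0], [-0.08, -0.997, -0.004], [-0.997, 0.08, -0.005]]
tool mm [ 10.4 479.5 -71.3]
```

View pics/s4.png

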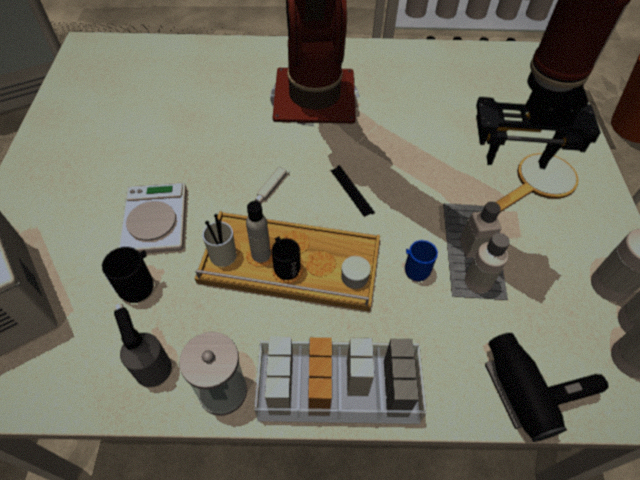

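```bash
python3 -m inch '[{"tx":0,"ty":20,"tz":-3,"ax":0,"ay":0,"az":0,"gripper":-0.4},{"tx":0,"ty":35,"tz":-5,"ax":0,"ay":0,"az":0,"gripper":-0.4},{"tx":0,"ty":44,"tz":-7,"ax":0,"ay":0,"az":0,"gripper":-0.4},{"tx":0,"ty":44,"tz":-7,"ax":0,"ay":0,"az":0,"gripper":-0.4},{"tx":0,"ty":44,"tz":-7,"ax":0,"ay":0,"az":0,"gripper":-0.4},{"tx":0,"ty":44,"tz":-7,"ax":0,"ay":0,"az":0,"gripper":-0.4},{"tx":0,"ty":44,"tz":-7,"ax":0,"ay":0,"az":0,"gripper":-0.4},{"tx":0,"ty":44,"tz":-7,"ax":0,"ay":0,"az":0,"gripper":-0.4},{"tx":0,"ty":44,"tz":-7,"ax":0,"ay":0,"az":0,"gripper":-0.4},{"tx":0,"ty":44,"tz":-7,"ax":0,"ay":0,"az":0,"gripper":-0.4},{"tx":0,"ty":40,"tz":-4,"ax":0,"ay":0,"az":0,"gripper":-0.4},{"tx":0,"ty":20,"tz":0,"ax":0,"ay":0,"az":0,"gripper":-0.4}]';  python3 -m inch '[{"tx":20,"ty":12,"tz":0,"ax":0,"ay":0,"az":0,"gripper":-0.4},{"tx":25,"ty":0,"tz":0,"ax":0,"ay":0,"az":0,"gripper":-0.4},{"tx":10,"ty":0,"tz":0,"ax":0,"ay":0,"az":0,"gripper":-0.4},{"tx":0,"ty":0,"tz":0,"ax":0,"ay":0,"az":0,"gripper":-0.4},{"tx":0,"ty":0,"tz":0,"ax":0,"ay":0,"az":0,"gripper":-0.4}]'; python3 -c "
from h import *
togo(.5635,-.1095,.153)
g=grab_frame('wrist'); cv2.imwrite('pics/w6.png',g['frame'][:,:,::-1]); np.savez('w6.npz',m=g['mtx'],v=g['view'])"
```

```text
time: 20.2
ee_pos: [0.5592, -0.1032, 0.2756]
orientation: [-2.175, 0.094, 2.181]
ft_force: [-0.1, 0.4, -0.4]
opening: 0.0611
time: 20.7
ee_pos: [0.5594, -0.1098, 0.2229]
orientation: [-2.181, 0.087, 2.181]
ft_force: [0.7, -0.2, -0.5]
opening: 0.061
t 20.7 pos [ 0.5594 -0.1098  0.2229] open 61.0 F [ 0.7 -0.2 -0.5]
axes xyz [[-0.0, 0.0, -1.0], [-0.079, -0.997, -0.0], [-0.997, 0.079, 0.0]]
tool mm [69.9 -0.6 -4. ]
```

View pics/w6.png

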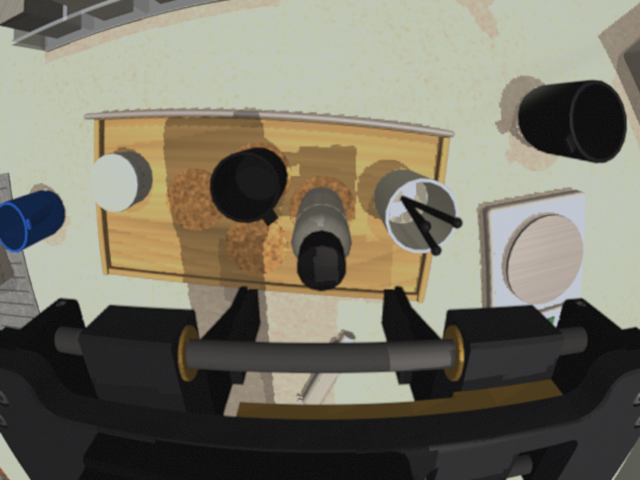

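```bash
python3 - <<'E'
from h import *
w=np.load("w6.npz"); K,V=w["m"],w["v"]
crop(cv2.imread("pics/w6.png"),150,130,390,300,3,"pics/w6c.png")
for n,p,z in(("slim",(323.5,265),.182),("beaker",(249,184),.09)): print(n,back(p,z,K,V,True).round(4))
E
```

```text
slim [ 0.5644 -0.1118  0.182 ]
beaker [ 0.6033 -0.0549  0.09  ]
```

View pics/w6c.png

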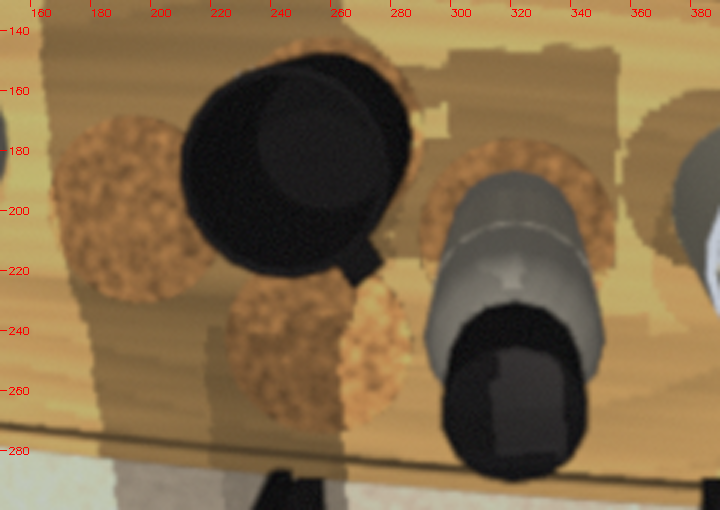

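```bash
python3 -m inch '[{"tx":20,"ty":0,"tz":-4,"ax":0,"ay":0,"az":0,"gripper":-0.4},{"tx":25,"ty":0,"tz":0,"ax":0,"ay":0,"az":0,"gripper":-0.4},{"tx":15,"ty":0,"tz":0,"ax":0,"ay":0,"az":0,"gripper":-0.4},{"tx":9,"ty":0,"tz":0,"ax":0,"ay":0,"az":0,"gripper":-0.4},{"tx":0,"ty":0,"tz":0,"ax":0,"ay":0,"az":0,"gripper":0},{"tx":0,"ty":0,"tz":0,"ax":0,"ay":0,"az":0,"gripper":1},{"tx":0,"ty":0,"tz":0,"ax":0,"ay":0,"az":0,"gripper":1},{"tx":0,"ty":0,"tz":0,"ax":0,"ay":0,"az":0,"gripper":1},{"tx":0,"ty":0,"tz":0,"ax":0,"ay":0,"az":0,"gripper":1},{"tx":0,"ty":0,"tz":0,"ax":0,"ay":0,"az":0,"gripper":1},{"tx":0,"ty":0,"tz":0,"ax":0,"ay":0,"az":0,"gripper":1},{"tx":0,"ty":0,"tz":0,"ax":0,"ay":0,"az":0,"gripper":1}]'; python3 -c "
from h import *
togo(.5635,-.1095,.153)"
```

```text
time: 21.95
ee_pos: [0.5636, -0.1106, 0.1541]
orientation: [-2.182, 0.088, 2.18]
ft_force: [-0.6, 0.5, 5.8]
opening: 0.0294
t 21.9 pos [ 0.5636 -0.1106  0.1541] open 29.4 F [-0.6  0.5  5.8]
axes xyz [[0.001, -0.0, -1.0], [-0.08, -0.997, 0.0], [-0.997, 0.08, -0.001]]
tool mm [ 1.1 -1.1  0.2]
```

```bash
python3 -m inch '[{"tx":0,"ty":0,"tz":0,"ax":0,"ay":0,"az":0,"gripper":1},{"tx":0,"ty":0,"tz":0,"ax":0,"ay":0,"az":0,"gripper":1}]'; python3 -m inch '[{"tx":-4,"ty":0,"tz":0,"ax":0,"ay":0,"az":0,"gripper":1},{"tx":0,"ty":0,"tz":0,"ax":0,"ay":0,"az":0,"gripper":1}]'
```

```text
time: 22.15
ee_pos: [0.5637, -0.1106, 0.1541]
orientation: [-2.182, 0.088, 2.179]
ft_force: [-0.5, 0.3, 4.6]
opening: 0.0294
time: 22.35
ee_pos: [0.5631, -0.1106, 0.1575]
orientation: [-2.18, 0.087, 2.181]
ft_force: [-0.3, 1.1, -1.4]
opening: 0.0293
```

```bash
python3 -m inch '[{"tx":-10,"ty":0,"tz":0,"ax":0,"ay":0,"az":0,"gripper":1},{"tx":-20,"ty":0,"tz":0,"ax":-0.05,"ay":0,"az":0,"gripper":1},{"tx":-30,"ty":0,"tz":0,"ax":-0.07,"ay":0,"az":0,"gripper":1},{"tx":-30,"ty":0,"tz":0,"ax":-0.07,"ay":0,"az":0,"gripper":1},{"tx":-25,"ty":0,"tz":0,"ax":-0.07,"ay":0,"az":0,"gripper":1},{"tx":-15,"ty":0,"tz":0,"ax":-0.07,"ay":0,"az":0,"gripper":1},{"tx":-5,"ty":0,"tz":0,"ax":-0.05,"ay":0,"az":0,"gripper":1},{"tx":0,"ty":0,"tz":0,"ax":0,"ay":0,"az":0,"gripper":1}]'; python3 -c "
from h import *
togo(.442,.376,.28)"
```

```text
time: 23.15
ee_pos: [0.5636, -0.1105, 0.2939]
orientation: [2.061, 0.311, -2.058]
ft_force: [0.6, -0.1, -2.6]
opening: 0.0295
t 23.1 pos [ 0.5636 -0.1105  0.2939] open 29.5 F [ 0.6 -0.1 -2.6]
axes xyz [[0.002, -0.0, -1.0], [0.296, -0.955, 0.001], [-0.955, -0.296, -0.001]]
tool mm [  13.5 -500.7  -27.9]
```

```bash
python3 -m inch '[{"tx":0,"ty":-20,"tz":-1,"ax":0,"ay":0,"az":0,"gripper":1},{"tx":0,"ty":-32,"tz":-2,"ax":0,"ay":0,"az":0,"gripper":1},{"tx":0,"ty":-42,"tz":-2,"ax":0,"ay":0,"az":0,"gripper":1},{"tx":0,"ty":-42,"tz":-3,"ax":0,"ay":0,"az":0,"gripper":1},{"tx":0,"ty":-42,"tz":-2,"ax":0,"ay":0,"az":0,"gripper":1},{"tx":0,"ty":-42,"tz":-2,"ax":0,"ay":0,"az":0,"gripper":1},{"tx":0,"ty":-42,"tz":-3,"ax":0,"ay":0,"az":0,"gripper":1},{"tx":0,"ty":-42,"tz":-2,"ax":0,"ay":0,"az":0,"gripper":1},{"tx":0,"ty":-42,"tz":-2,"ax":0,"ay":0,"az":0,"gripper":1},{"tx":0,"ty":-42,"tz":-3,"ax":0,"ay":0,"az":0,"gripper":1},{"tx":0,"ty":-42,"tz":-2,"ax":0,"ay":0,"az":0,"gripper":1},{"tx":0,"ty":-36,"tz":-2,"ax":0,"ay":0,"az":0,"gripper":1}]';  python3 -m inch '[{"tx":0,"ty":-22,"tz":-1,"ax":0,"ay":0,"az":0,"gripper":1},{"tx":0,"ty":-12,"tz":-1,"ax":0,"ay":0,"az":0,"gripper":1},{"tx":0,"ty":0,"tz":0,"ax":0,"ay":0,"az":0,"gripper":1},{"tx":0,"ty":0,"tz":0,"ax":0,"ay":0,"az":0,"gripper":1}]'; python3 -c "
from h import *
togo(.442,.376,.147)
print(get_state()['joints'].round(2))"
```

```text
time: 24.35
ee_pos: [0.4485, 0.3447, 0.2923]
orientation: [2.059, 0.311, -2.061]
ft_force: [-0.1, -0.1, -2.1]
opening: 0.0292
time: 24.75
ee_pos: [0.4427, 0.3744, 0.2922]
orientation: [2.06, 0.309, -2.061]
ft_force: [0.6, -0.5, -2.5]
opening: 0.0293
t 24.8 pos [0.4427 0.3744 0.2922] open 29.3 F [ 0.6 -0.5 -2.5]
axes xyz [[-0.0, -0.001, -1.0], [0.294, -0.956, 0.001], [-0.956, -0.294, 0.001]]
tool mm [ 1.452e+02 -1.900e+00  1.000e-01]
[-0.03  0.28 -0.92  1.5   0.22  1.48 -2.22]
```

```bash
python3 -m inch '[{"tx":15,"ty":-2,"tz":0,"ax":0,"ay":0,"az":0,"gripper":1},{"tx":30,"ty":0,"tz":0,"ax":0,"ay":0,"az":0,"gripper":1},{"tx":30,"ty":0,"tz":0,"ax":0,"ay":0,"az":0,"gripper":1},{"tx":25,"ty":0,"tz":0,"ax":0,"ay":0,"az":0,"gripper":1},{"tx":20,"ty":0,"tz":0,"ax":0,"ay":0,"az":0,"gripper":1},{"tx":12,"ty":0,"tz":0,"ax":0,"ay":0,"az":0,"gripper":1},{"tx":6,"ty":0,"tz":0,"ax":0,"ay":0,"az":0,"gripper":1},{"tx":2,"ty":0,"tz":0,"ax":0,"ay":0,"az":0,"gripper":1},{"tx":0,"ty":0,"tz":0,"ax":0,"ay":0,"az":0,"gripper":1}]';python3 -m inch '[{"tx":2,"ty":0,"tz":0,"ax":0,"ay":0,"az":0,"gripper":1},{"tx":0,"ty":0,"tz":0,"ax":0,"ay":0,"az":0,"gripper":1}]'
```

```text
time: 25.65
ee_pos: [0.4421, 0.3774, 0.1531]
orientation: [2.061, 0.311, -2.06]
ft_force: [-0.1, 0.2, -1.8]
opening: 0.029
time: 25.85
ee_pos: [0.442, 0.3775, 0.151]
orientation: [2.061, 0.311, -2.06]
ft_force: [-0.2, 0.1, -1.8]
opening: 0.0292
```

```bash
python3 -m inch '[{"tx":2,"ty":0,"tz":0,"ax":0,"ay":0,"az":0,"gripper":1},{"tx":1,"ty":0,"tz":0,"ax":0,"ay":0,"az":0,"gripper":1},{"tx":0,"ty":0,"tz":0,"ax":0,"ay":0,"az":0,"gripper":1}]';python3 -m inch '[{"tx":1,"ty":0,"tz":0,"ax":0,"ay":0,"az":0,"gripper":1},{"tx":0,"ty":0,"tz":0,"ax":0,"ay":0,"az":0,"gripper":1}]'
```

```text
time: 26.15
ee_pos: [0.4417, 0.3773, 0.1475]
orientation: [2.06, 0.311, -2.06]
ft_force: [0.6, -0.5, -1.7]
opening: 0.0291
time: 26.35
ee_pos: [0.442, 0.3776, 0.1472]
orientation: [2.061, 0.312, -2.059]
ft_force: [0.2, 0.1, 3.8]
opening: 0.0292
```

```bash
python3 -m inch '[{"tx":-0.5,"ty":0,"tz":0,"ax":0,"ay":0,"az":0,"gripper":-0.3},{"tx":0,"ty":0,"tz":0,"ax":0,"ay":0,"az":0,"gripper":-0.3},{"tx":0,"ty":0,"tz":0,"ax":0,"ay":0,"az":0,"gripper":-0.3},{"tx":0,"ty":0,"tz":0,"ax":0,"ay":0,"az":0,"gripper":-0.3},{"tx":0,"ty":0,"tz":0,"ax":0,"ay":0,"az":0,"gripper":-0.3}]';  python3 -m inch '[{"tx":-20,"ty":0,"tz":0,"ax":0,"ay":0,"az":0,"gripper":-1},{"tx":-30,"ty":0,"tz":0,"ax":0,"ay":0,"az":0,"gripper":-1},{"tx":-40,"ty":0,"tz":0,"ax":0,"ay":0,"az":0,"gripper":-1},{"tx":-40,"ty":0,"tz":0,"ax":0,"ay":0,"az":0,"gripper":-1},{"tx":0,"ty":0,"tz":0,"ax":0,"ay":0,"az":0,"gripper":-1},{"tx":0,"ty":0,"tz":0,"ax":0,"ay":0,"az":0,"gripper":-1}]'; python3 -c "
from h import *
togo(.54,-.05,.25)
g=grab_frame('scene'); cv2.imwrite('pics/s5.png',g['frame'][:,:,::-1])
g=grab_frame('side'); cv2.imwrite('pics/d5.png',g['frame'][:,:,::-1])"
```

```text
time: 26.85
ee_pos: [0.4417, 0.3773, 0.147]
orientation: [2.06, 0.311, -2.06]
ft_force: [0.7, -0.6, 0.1]
opening: 0.0549
time: 27.45
ee_pos: [0.442, 0.3777, 0.2778]
orientation: [2.062, 0.312, -2.059]
ft_force: [-0.4, -0.2, -0.9]
opening: 0.0861
t 27.4 pos [0.442  0.3777 0.2778] open 86.1 F [-0.4 -0.2 -0.9]
axes xyz [[0.002, 0.001, -1.0], [0.295, -0.955, -0.0], [-0.955, -0.295, -0.002]]
tool mm [ 27.6 437.5  32.7]
```

View pics/s5.png

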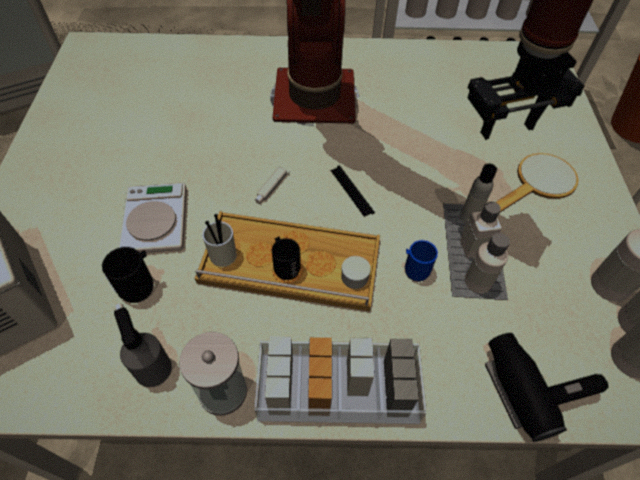

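View pics/d5.png

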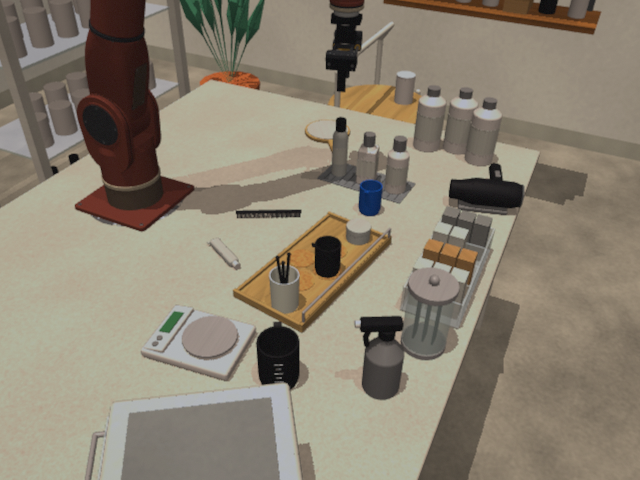

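```bash
python3 - <<'E'
from h import *
w=np.load("w6.npz"); K,V=w["m"],w["v"]
crop(cv2.imread("pics/w6.png"),350,140,500,300,4,"pics/w6d.png")
b=np.array([.601,-.0505])
for n,p,z in(("cup",(420,215),.095),("tip1",(459,222),.147),("tip2",(436,251),.147),("tip1w2",(519,152),.147),("tip2",(504,177),.147)):
    if n=="tip1w2": w=np.load("w2.npz"); K,V=w["m"],w["v"]
    q=back(p,z,K,V,True)[:2]-b
    print(n,(q+b).round(4),[ (a,(np.array([q@[np.cos(np.radians(a)),np.sin(np.radians(a))], q@[-np.sin(np.radians(a)),np.cos(np.radians(a))]])*1000).round(0)) for a in(-99,-73,-50)])
E
```

```text
cup [ 0.5678 -0.1922] [(-99, array([145., -11.])), (-73, array([126., -73.])), (-50, array([  87., -116.]))]
tip1 [ 0.5745 -0.2071] [(-99, array([159.,  -2.])), (-73, array([142., -71.])), (-50, array([ 103., -121.]))]
tip2 [ 0.5546 -0.1903] [(-99, array([145., -24.])), (-73, array([120., -85.])), (-50, array([  77., -125.]))]
tip1w2 [ 0.5721 -0.2083] [(-99, array([160.,  -4.])), (-73, array([142., -74.])), (-50, array([ 102., -124.]))]
tip2 [ 0.5506 -0.1907] [(-99, array([146., -28.])), (-73, array([119., -89.])), (-50, array([  75., -129.]))]
```

View pics/w6d.png

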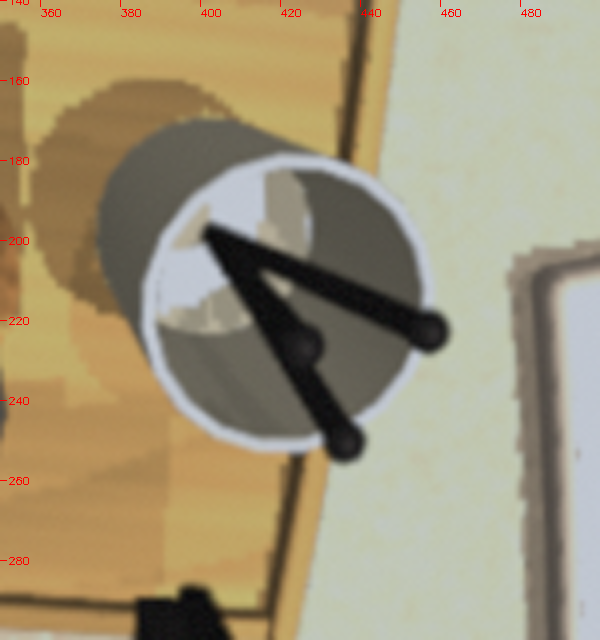

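```bash
python3 -m inch '[{"tx":0,"ty":20,"tz":0,"ax":0,"ay":0,"az":0,"gripper":-1},{"tx":0,"ty":35,"tz":-2,"ax":0,"ay":0,"az":0,"gripper":-1},{"tx":0,"ty":45,"tz":-3,"ax":0,"ay":0,"az":0,"gripper":-1},{"tx":0,"ty":45,"tz":-3,"ax":0,"ay":0,"az":0,"gripper":-1},{"tx":0,"ty":45,"tz":-3,"ax":0,"ay":0,"az":0,"gripper":-1},{"tx":0,"ty":45,"tz":-3,"ax":0,"ay":0,"az":0,"gripper":-1},{"tx":0,"ty":45,"tz":-3,"ax":0,"ay":0,"az":0,"gripper":-1},{"tx":0,"ty":45,"tz":-3,"ax":0,"ay":0,"az":0,"gripper":-1},{"tx":0,"ty":45,"tz":-3,"ax":0,"ay":0,"az":0,"gripper":-1},{"tx":0,"ty":45,"tz":-2,"ax":0,"ay":0,"az":0,"gripper":-1},{"tx":0,"ty":28,"tz":-1,"ax":0,"ay":0,"az":0,"gripper":-1},{"tx":0,"ty":12,"tz":0,"ax":0,"ay":0,"az":0,"gripper":-1}]';  python3 -m inch '[{"tx":30,"ty":0,"tz":0,"ax":0,"ay":0,"az":0,"gripper":-1},{"tx":40,"ty":0,"tz":0,"ax":0,"ay":0,"az":0,"gripper":-1},{"tx":30,"ty":0,"tz":0,"ax":0,"ay":0,"az":0,"gripper":-1},{"tx":15,"ty":0,"tz":0,"ax":0,"ay":0,"az":0,"gripper":-1},{"tx":0,"ty":0,"tz":0,"ax":0,"ay":0,"az":0,"gripper":-1},{"tx":0,"ty":0,"tz":0,"ax":0,"ay":0,"az":0,"gripper":-1}]'; python3 -c "
from h import *
togo(.601,-.0505,.046)
g=grab_frame('wrist'); cv2.imwrite('pics/w7.png',g['frame'][:,:,::-1]); np.savez('w7.npz',m=g['mtx'],v=g['view'])"
```

```text
time: 28.75
ee_pos: [0.6009, -0.0537, 0.2749]
orientation: [2.06, 0.307, -2.066]
ft_force: [-0.3, -0.4, 0.7]
opening: 0.0868
time: 29.35
ee_pos: [0.6014, -0.0491, 0.1631]
orientation: [2.061, 0.312, -2.059]
ft_force: [0.6, 0.3, 0.4]
opening: 0.0871
t 29.4 pos [ 0.6014 -0.0491  0.1631] open 87.1 F [0.6 0.3 0.4]
axes xyz [[0.001, 0.0, -1.0], [0.296, -0.955, -0.0], [-0.955, -0.296, -0.001]]
tool mm [117.1   1.2   0.9]
```

View pics/w7.png

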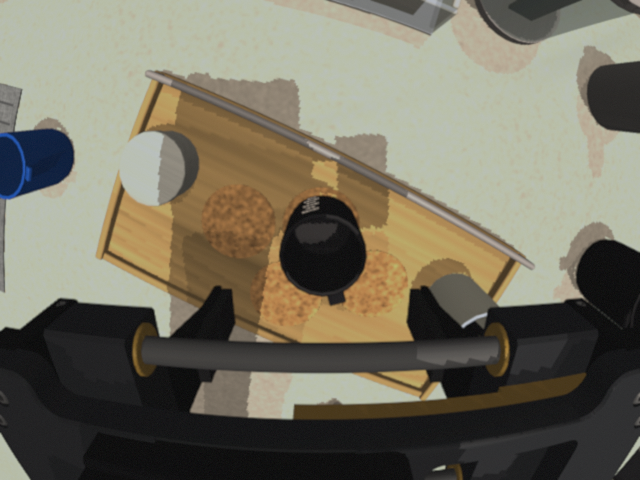

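The crop-sized view confirms the target: the black beaker sits at (323,250), white graduation marks at (311,205), lip at (337,297), midway between the open fingers. The three cork rounds are clear at (238,220), (290,292) and (375,282).

```bash
python3 - <<'E'
from h import *
w=np.load("w7.npz"); K,V=w["m"],w["v"]
for x in (282,366): print(back((x,250),.09,K,V,True).round(4))
for y in (209,293): print(back((323,y),.09,K,V,True).round(4))
crop(cv2.imread("pics/w7.png"),190,180,430,330,3,"pics/w7c.png")
E
```

```text
[ 0.5971 -0.0228  0.09  ]
[ 0.6138 -0.0767  0.09  ]
[ 0.632  -0.0407  0.09  ]
[ 0.5749 -0.0586  0.09  ]
```

View pics/w7c.png

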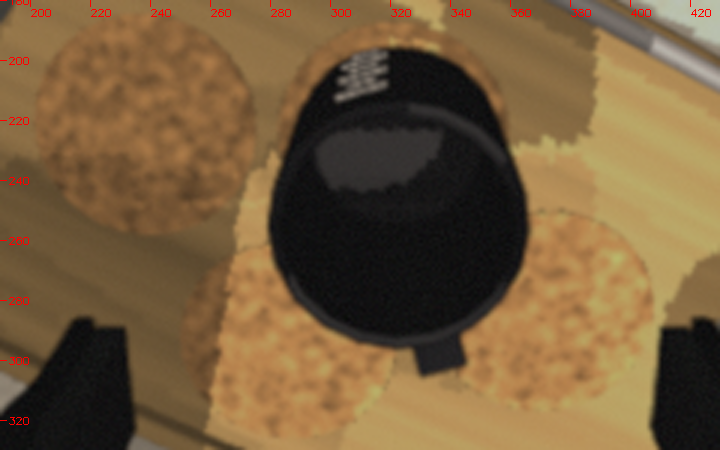

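```bash
python3 -m inch '[{"tx":20,"ty":1,"tz":0,"ax":0,"ay":0,"az":0,"gripper":-1},{"tx":25,"ty":0,"tz":0,"ax":0,"ay":0,"az":0,"gripper":-1},{"tx":20,"ty":0,"tz":0,"ax":0,"ay":0,"az":0,"gripper":-1},{"tx":15,"ty":0,"tz":0,"ax":0,"ay":0,"az":0,"gripper":-1},{"tx":15,"ty":0,"tz":0,"ax":0,"ay":0,"az":0,"gripper":-1},{"tx":12,"ty":0,"tz":0,"ax":0,"ay":0,"az":0,"gripper":-1},{"tx":9,"ty":0,"tz":0,"ax":0,"ay":0,"az":0,"gripper":-1},{"tx":0,"ty":0,"tz":0,"ax":0,"ay":0,"az":0,"gripper":-1}]'; python3 -m inch '[{"tx":0,"ty":0,"tz":0,"ax":0,"ay":0,"az":0,"gripper":0},{"tx":0,"ty":0,"tz":0,"ax":0,"ay":0,"az":0,"gripper":1},{"tx":0,"ty":0,"tz":0,"ax":0,"ay":0,"az":0,"gripper":1},{"tx":0,"ty":0,"tz":0,"ax":0,"ay":0,"az":0,"gripper":1},{"tx":0,"ty":0,"tz":0,"ax":0,"ay":0,"az":0,"gripper":1},{"tx":0,"ty":0,"tz":0,"ax":0,"ay":0,"az":0,"gripper":1}]';python3 -c "
from h import *
togo(.601,-.0505,.046)"
```

```text
time: 30.2
ee_pos: [0.6007, -0.0506, 0.045]
orientation: [2.059, 0.312, -2.062]
ft_force: [0.8, 0.1, -0.7]
opening: 0.0868
time: 30.8
ee_pos: [0.6015, -0.0507, 0.0464]
orientation: [2.061, 0.311, -2.06]
ft_force: [-0.3, -0.2, 2.9]
opening: 0.0581
t 30.8 pos [ 0.6015 -0.0507  0.0464] open 58.1 F [-0.3 -0.2  2.9]
axes xyz [[0.0, -0.0, -1.0], [0.295, -0.955, 0.0], [-0.955, -0.295, -0.0]]
tool mm [ 0.4 -0.4  0.4]
```

```bash
python3 -m inch '[{"tx":-5,"ty":0,"tz":0,"ax":0,"ay":0,"az":0,"gripper":1},{"tx":-15,"ty":0,"tz":0,"ax":0,"ay":0,"az":0,"gripper":1},{"tx":-30,"ty":0,"tz":0,"ax":0,"ay":0,"az":0,"gripper":1},{"tx":-40,"ty":0,"tz":0,"ax":0,"ay":0,"az":0,"gripper":1},{"tx":-40,"ty":0,"tz":0,"ax":0,"ay":0,"az":0,"gripper":1},{"tx":-30,"ty":0,"tz":0,"ax":0,"ay":0,"az":0,"gripper":1},{"tx":-20,"ty":0,"tz":0,"ax":0,"ay":0,"az":0,"gripper":1},{"tx":-10,"ty":0,"tz":0,"ax":0,"ay":0,"az":0,"gripper":1}]'; python3 -m inch '[{"tx":0,"ty":12,"tz":9,"ax":0,"ay":0,"az":0,"gripper":1},{"tx":0,"ty":24,"tz":18,"ax":0,"ay":0,"az":0,"gripper":1},{"tx":0,"ty":32,"tz":24,"ax":0,"ay":0,"az":0,"gripper":1},{"tx":0,"ty":32,"tz":24,"ax":0,"ay":0,"az":0,"gripper":1},{"tx":0,"ty":32,"tz":24,"ax":0,"ay":0,"az":0,"gripper":1},{"tx":0,"ty":32,"tz":24,"ax":0,"ay":0,"az":0,"gripper":1},{"tx":0,"ty":32,"tz":24,"ax":0,"ay":0,"az":0,"gripper":1},{"tx":0,"ty":32,"tz":23,"ax":0,"ay":0,"az":0,"gripper":1},{"tx":0,"ty":24,"tz":18,"ax":0,"ay":0,"az":0,"gripper":1},{"tx":0,"ty":12,"tz":9,"ax":0,"ay":0,"az":0,"gripper":1},{"tx":0,"ty":0,"tz":0,"ax":0,"ay":0,"az":0,"gripper":1},{"tx":0,"ty":0,"tz":0,"ax":0,"ay":0,"az":0,"gripper":1}]';python3 -c "
from h import *
togo(.4915,-.3615,.08)
g=grab_frame('wrist'); cv2.imwrite('pics/w8.png',g['frame'][:,:,::-1]); np.savez('w8.npz',m=g['mtx'],v=g['view'])"
```

```text
time: 31.6
ee_pos: [0.602, -0.0504, 0.2394]
orientation: [2.063, 0.31, -2.056]
ft_force: [0.2, -0.5, -1.1]
opening: 0.0586
time: 32.8
ee_pos: [0.4913, -0.3597, 0.2355]
orientation: [2.06, 0.314, -2.06]
ft_force: [0.4, 1.3, -1.2]
opening: 0.0581
t 32.8 pos [ 0.4913 -0.3597  0.2355] open 58.1 F [ 0.4  1.3 -1.2]
axes xyz [[-0.0, 0.002, -1.0], [0.296, -0.955, -0.002], [-0.955, -0.296, -0.0]]
tool mm [155.5   2.    0.4]
```

View pics/w8.png

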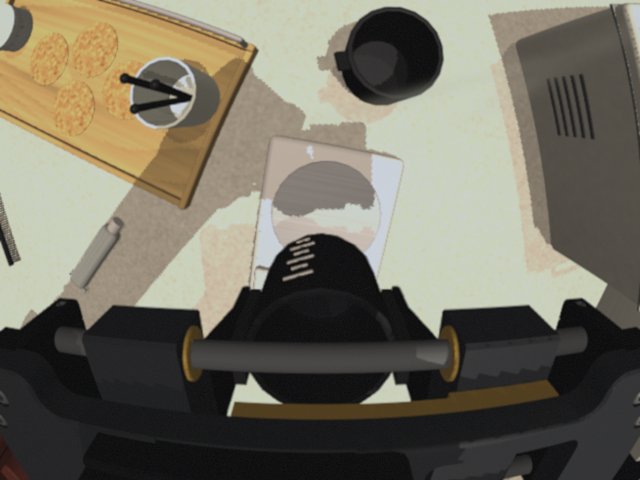

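```bash
python3 - <<'E'
from h import *
w=np.load("w8.npz"); K,V=w["m"],w["v"]
print("plate",[back(p,.038,K,V,True)[:2].round(4) for p in((271,213),(381,206),(322,160))])
c=np.load("cam.npz");S=(c["scenemtx"],c["sceneview"])
print("big base", back((138,288),0,*S).round(3), "rim w8 @.1,.12", back((395,55),.1,K,V,True).round(3),back((395,55),.12,K,V,True).round(3),"scene rim",back((123,263),.1,*S).round(3),back((123,263),.12,*S).round(3))
E
```

```text
plate [array([ 0.4765, -0.3115]), array([ 0.5159, -0.4142]), array([ 0.5417, -0.3446])]
big base [ 0.65  -0.367  0.   ] rim w8 @.1,.12 [ 0.647 -0.372  0.1  ] [ 0.642 -0.37   0.12 ] scene rim [ 0.65  -0.369  0.1  ] [ 0.663 -0.36   0.12 ]
```

```bash
python3 -m inch '[{"tx":20,"ty":2,"tz":0,"ax":0,"ay":0,"az":0,"gripper":1},{"tx":30,"ty":0,"tz":0,"ax":0,"ay":0,"az":0,"gripper":1},{"tx":30,"ty":0,"tz":0,"ax":0,"ay":0,"az":0,"gripper":1},{"tx":30,"ty":0,"tz":0,"ax":0,"ay":0,"az":0,"gripper":1},{"tx":20,"ty":0,"tz":0,"ax":0,"ay":0,"az":0,"gripper":1},{"tx":15,"ty":0,"tz":0,"ax":0,"ay":0,"az":0,"gripper":1},{"tx":6,"ty":0,"tz":0,"ax":0,"ay":0,"az":0,"gripper":1},{"tx":4,"ty":0,"tz":0,"ax":0,"ay":0,"az":0,"gripper":1},{"tx":0,"ty":0,"tz":0,"ax":0,"ay":0,"az":0,"gripper":1},{"tx":0,"ty":0,"tz":0,"ax":0,"ay":0,"az":0,"gripper":1}]';python3 -m inch '[{"tx":2,"ty":0,"tz":0,"ax":0,"ay":0,"az":0,"gripper":1},{"tx":0,"ty":0,"tz":0,"ax":0,"ay":0,"az":0,"gripper":1}]'
```

```text
time: 33.85
ee_pos: [0.4922, -0.3632, 0.0821]
orientation: [2.061, 0.31, -2.059]
ft_force: [0.3, 0.7, -0.6]
opening: 0.0581
time: 34.05
ee_pos: [0.4917, -0.3631, 0.0794]
orientation: [2.06, 0.311, -2.06]
ft_force: [0.3, 0.9, -1.0]
opening: 0.0583
```

```bash
python3 -m inch '[{"tx":2,"ty":-1,"tz":0,"ax":0,"ay":0,"az":0,"gripper":1},{"tx":2,"ty":0,"tz":0,"ax":0,"ay":0,"az":0,"gripper":1},{"tx":0,"ty":0,"tz":0,"ax":0,"ay":0,"az":0,"gripper":1}]';python3 -m inch '[{"tx":1,"ty":0,"tz":0,"ax":0,"ay":0,"az":0,"gripper":1},{"tx":0,"ty":0,"tz":0,"ax":0,"ay":0,"az":0,"gripper":1}]';python3 -m inch '[{"tx":1,"ty":0,"tz":0,"ax":0,"ay":0,"az":0,"gripper":1},{"tx":0,"ty":0,"tz":0,"ax":0,"ay":0,"az":0,"gripper":1}]'
```

```text
time: 34.35
ee_pos: [0.4911, -0.3619, 0.0747]
orientation: [2.06, 0.312, -2.061]
ft_force: [-0.9, 0.3, -1.0]
opening: 0.0582
time: 34.55
ee_pos: [0.4913, -0.362, 0.0744]
orientation: [2.06, 0.311, -2.06]
ft_force: [-2.7, 0.9, 2.6]
opening: 0.0583
time: 34.75
ee_pos: [0.4913, -0.362, 0.0744]
orientation: [2.06, 0.311, -2.06]
ft_force: [-5.6, 3.1, 13.6]
opening: 0.0582
```

```bash
python3 -m inch '[{"tx":-1.5,"ty":0,"tz":0,"ax":0,"ay":0,"az":0,"gripper":1},{"tx":0,"ty":0,"tz":0,"ax":0,"ay":0,"az":0,"gripper":-1},{"tx":0,"ty":0,"tz":0,"ax":0,"ay":0,"az":0,"gripper":-1},{"tx":0,"ty":0,"tz":0,"ax":0,"ay":0,"az":0,"gripper":-1},{"tx":0,"ty":0,"tz":0,"ax":0,"ay":0,"az":0,"gripper":-1},{"tx":0,"ty":0,"tz":0,"ax":0,"ay":0,"az":0,"gripper":-1},{"tx":0,"ty":0,"tz":0,"ax":0,"ay":0,"az":0,"gripper":-1}]';python3 -m inch '[{"tx":-10,"ty":0,"tz":0,"ax":0,"ay":0,"az":0,"gripper":-1},{"tx":-20,"ty":0,"tz":0,"ax":0,"ay":0,"az":0,"gripper":-1},{"tx":-30,"ty":0,"tz":0,"ax":0,"ay":0,"az":0,"gripper":-1},{"tx":-40,"ty":0,"tz":0,"ax":0,"ay":0,"az":0,"gripper":-1},{"tx":-40,"ty":0,"tz":0,"ax":0,"ay":0,"az":0,"gripper":-1},{"tx":-40,"ty":0,"tz":0,"ax":0,"ay":0,"az":0,"gripper":-1},{"tx":-20,"ty":0,"tz":0,"ax":0,"ay":0,"az":0,"gripper":-1},{"tx":0,"ty":0,"tz":0,"ax":0,"ay":0,"az":0,"gripper":-1}]'; python3 -c "
from h import *
togo(.4418,.3775,.28)
g=grab_frame('scene'); cv2.imwrite('pics/s6.png',g['frame'][:,:,::-1])
g=grab_frame('wrist'); cv2.imwrite('pics/w9.png',g['frame'][:,:,::-1]); np.savez('w9.npz',m=g['mtx'],v=g['view'])"
```

```text
time: 35.45
ee_pos: [0.4913, -0.362, 0.0745]
orientation: [2.06, 0.311, -2.06]
ft_force: [0.7, -0.5, -0.0]
opening: 0.0861
time: 36.25
ee_pos: [0.4927, -0.3626, 0.2793]
orientation: [2.063, 0.306, -2.053]
ft_force: [1.2, -0.3, 0.2]
opening: 0.0872
t 36.2 pos [ 0.4927 -0.3626  0.2793] open 87.2 F [ 1.2 -0.3  0.2]
axes xyz [[0.005, -0.004, -1.0], [0.295, -0.955, 0.005], [-0.955, -0.295, -0.004]]
tool mm [  -3.9 -722.1 -170. ]
```

View pics/s6.png

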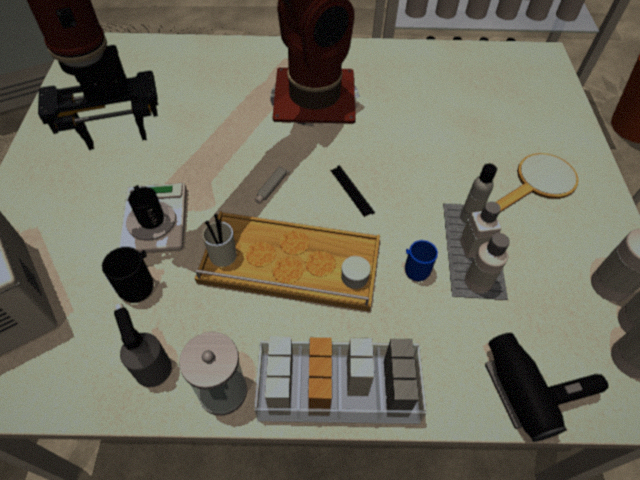

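View pics/w9.png

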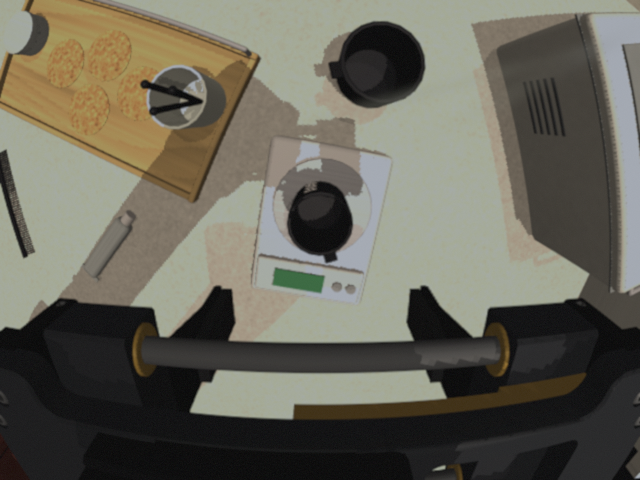

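The beaker stands on the plate, seen at wrist (320,217) on a plate from about 273 to 372. I check the centring by overlay and read the free corks.

```bash
python3 - <<'E'
from h import *
w=np.load("w9.npz"); K,V=w["m"],w["v"]
L=[(ring(.4918,-.3618,.038,.055),(0,255,255)),(ring(.4913,-.362,.038,.03),(0,255,0)),(ring(.4913,-.362,.118,.03),(255,0,255))]
overlay(cv2.imread("pics/w9.png"),K,V,L,250,130,410,290,4,"pics/o9.png",True)
T=(.5726,-.0441,-.1616)
L=[(l,(0,255,255)) for l in tray_lines(T)[3:]]
overlay(cv2.imread("pics/w9.png"),K,V,L,30,20,230,150,4,"pics/o9b.png",True)
c=np.load("cam.npz")
overlay(cv2.imread("pics/s6.png"),c["scenemtx"],c["sceneview"],L,210,215,360,300,5,"pics/o9c.png")
E
```

```text
(no output)
```

View pics/o9.png

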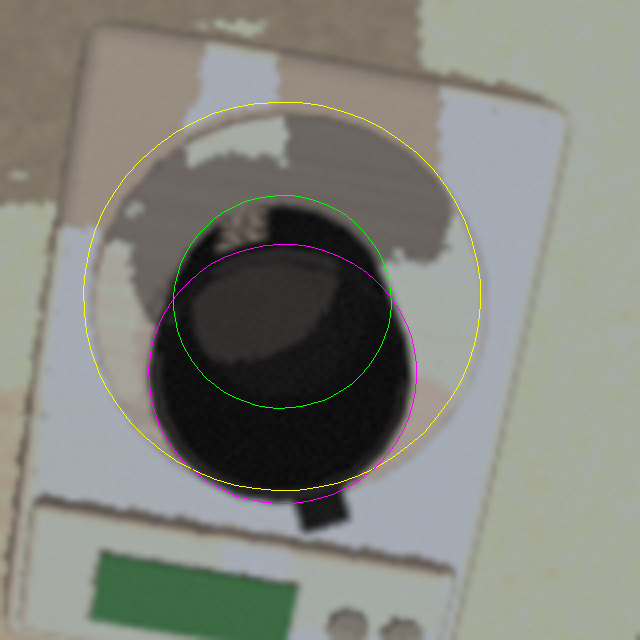

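View pics/o9b.png

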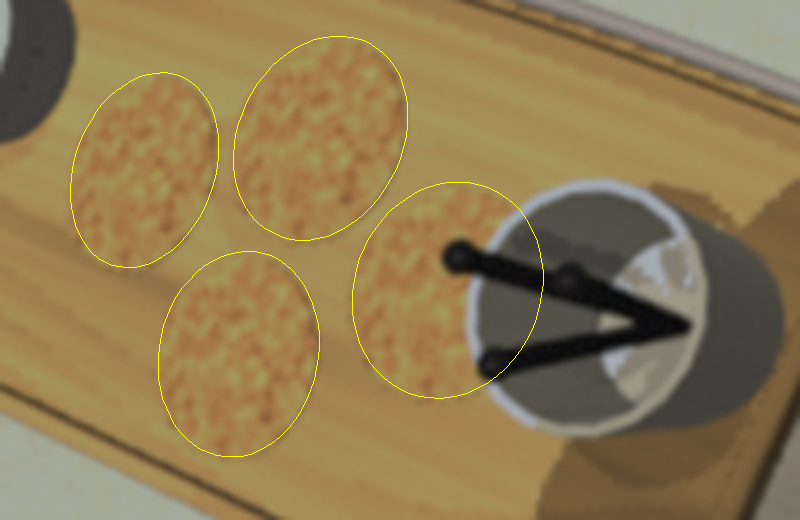

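View pics/o9c.png

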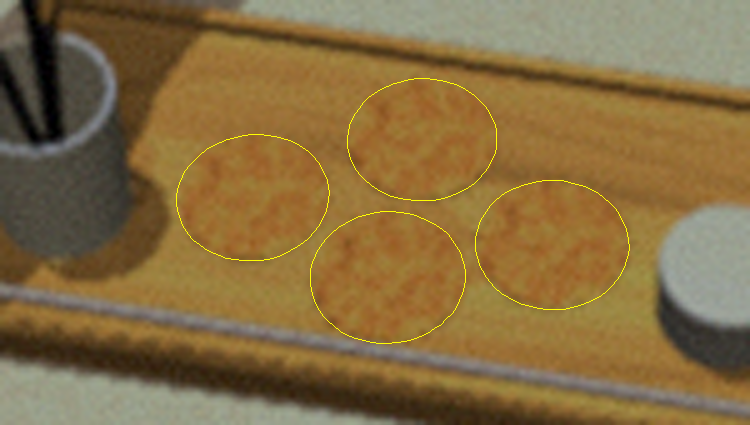

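```bash
python3 -m inch '[{"tx":0,"ty":-20,"tz":-5,"ax":0,"ay":0,"az":0,"gripper":-1},{"tx":0,"ty":-36,"tz":-8,"ax":0,"ay":0,"az":0,"gripper":-1},{"tx":0,"ty":-40,"tz":-9,"ax":0,"ay":0,"az":0,"gripper":-1},{"tx":0,"ty":-40,"tz":-9,"ax":0,"ay":0,"az":0,"gripper":-1},{"tx":0,"ty":-40,"tz":-9,"ax":0,"ay":0,"az":0,"gripper":-1},{"tx":0,"ty":-40,"tz":-9,"ax":0,"ay":0,"az":0,"gripper":-1},{"tx":0,"ty":-40,"tz":-9,"ax":0,"ay":0,"az":0,"gripper":-1},{"tx":0,"ty":-40,"tz":-9,"ax":0,"ay":0,"az":0,"gripper":-1},{"tx":0,"ty":-40,"tz":-9,"ax":0,"ay":0,"az":0,"gripper":-1},{"tx":0,"ty":-40,"tz":-9,"ax":0,"ay":0,"az":0,"gripper":-1},{"tx":0,"ty":-40,"tz":-9,"ax":0,"ay":0,"az":0,"gripper":-1},{"tx":0,"ty":-40,"tz":-9,"ax":0,"ay":0,"az":0,"gripper":-1}]'; python3 -c "
from h import *
togo(.4418,.3775,.28)"
```

```text
time: 37.55
ee_pos: [0.454, 0.1053, 0.2736]
orientation: [2.059, 0.31, -2.062]
ft_force: [0.5, 0.3, 1.0]
opening: 0.0871
t 37.5 pos [0.454  0.1053 0.2736] open 87.1 F [0.5 0.3 1. ]
axes xyz [[-0.001, -0.0, -1.0], [0.295, -0.956, 0.0], [-0.956, -0.295, 0.002]]
tool mm [  -6.5 -263.6  -68.6]
```

```bash
python3 -m inch '[{"tx":0,"ty":-40,"tz":-11,"ax":0,"ay":0,"az":0,"gripper":-0.4},{"tx":0,"ty":-40,"tz":-10,"ax":0,"ay":0,"az":0,"gripper":-0.4},{"tx":0,"ty":-40,"tz":-11,"ax":0,"ay":0,"az":0,"gripper":-0.4},{"tx":0,"ty":-40,"tz":-10,"ax":0,"ay":0,"az":0,"gripper":-0.4},{"tx":0,"ty":-40,"tz":-11,"ax":0,"ay":0,"az":0,"gripper":-0.4},{"tx":0,"ty":-35,"tz":-9,"ax":0,"ay":0,"az":0,"gripper":-0.4},{"tx":0,"ty":-20,"tz":-4,"ax":0,"ay":0,"az":0,"gripper":-0.4},{"tx":0,"ty":-8,"tz":-2,"ax":0,"ay":0,"az":0,"gripper":-0.4},{"tx":30,"ty":0,"tz":0,"ax":0,"ay":0,"az":0,"gripper":-0.4},{"tx":20,"ty":0,"tz":0,"ax":0,"ay":0,"az":0,"gripper":-0.4},{"tx":10,"ty":0,"tz":0,"ax":0,"ay":0,"az":0,"gripper":-0.4},{"tx":0,"ty":0,"tz":0,"ax":0,"ay":0,"az":0,"gripper":-0.4}]'; python3 -m inch '[{"tx":0,"ty":0,"tz":0,"ax":0,"ay":0,"az":0,"gripper":-0.4}]'; python3 -c "
from h import *
togo(.4418,.3775,.147)
g=grab_frame('wrist'); cv2.imwrite('pics/w10.png',g['frame'][:,:,::-1]); np.savez('w10.npz',m=g['mtx'],v=g['view'])"
```

```text
time: 38.75
ee_pos: [0.4423, 0.3738, 0.2132]
orientation: [2.058, 0.308, -2.062]
ft_force: [-0.9, -0.3, 0.6]
opening: 0.0611
time: 38.85
ee_pos: [0.4427, 0.3751, 0.2152]
orientation: [2.061, 0.311, -2.06]
ft_force: [-0.4, 1.1, 0.5]
opening: 0.061
t 38.9 pos [0.4427 0.3751 0.2152] open 61.0 F [-0.4  1.1  0.5]
axes xyz [[0.0, 0.0, -1.0], [0.295, -0.956, -0.0], [-0.956, -0.295, -0.0]]
tool mm [68.2 -2.6  0.2]
```

View pics/w10.png

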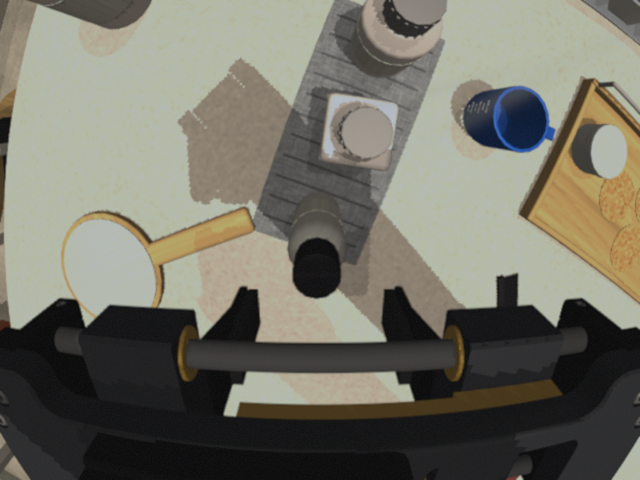

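```bash
python3 -m inch '[{"tx":20,"ty":-2,"tz":0,"ax":0,"ay":0,"az":0,"gripper":-0.4},{"tx":25,"ty":0,"tz":0,"ax":0,"ay":0,"az":0,"gripper":-0.4},{"tx":15,"ty":0,"tz":0,"ax":0,"ay":0,"az":0,"gripper":-0.4},{"tx":8,"ty":0,"tz":0,"ax":0,"ay":0,"az":0,"gripper":-0.4},{"tx":0,"ty":0,"tz":0,"ax":0,"ay":0,"az":0,"gripper":0},{"tx":0,"ty":0,"tz":0,"ax":0,"ay":0,"az":0,"gripper":1},{"tx":0,"ty":0,"tz":0,"ax":0,"ay":0,"az":0,"gripper":1},{"tx":0,"ty":0,"tz":0,"ax":0,"ay":0,"az":0,"gripper":1},{"tx":0,"ty":0,"tz":0,"ax":0,"ay":0,"az":0,"gripper":1},{"tx":0,"ty":0,"tz":0,"ax":0,"ay":0,"az":0,"gripper":1},{"tx":0,"ty":0,"tz":0,"ax":0,"ay":0,"az":0,"gripper":1},{"tx":0,"ty":0,"tz":0,"ax":0,"ay":0,"az":0,"gripper":1}]'; python3 -c "
from h import *
togo(.4418,.3775,.147)"
python3 -m inch '[{"tx":-3,"ty":0,"tz":0,"ax":0,"ay":0,"az":0,"gripper":1},{"tx":-12,"ty":0,"tz":0,"ax":0,"ay":0,"az":0,"gripper":1},{"tx":-25,"ty":0,"tz":0,"ax":0,"ay":0,"az":0,"gripper":1},{"tx":-40,"ty":0,"tz":0,"ax":0,"ay":0,"az":0,"gripper":1},{"tx":-35,"ty":0,"tz":0,"ax":0,"ay":0,"az":0,"gripper":1},{"tx":-20,"ty":0,"tz":0,"ax":0,"ay":0,"az":0,"gripper":1},{"tx":-5,"ty":0,"tz":0,"ax":0,"ay":0,"az":0,"gripper":1}]'; python3 -c "
from h import *
togo(.5628,-.111,.154)"
```

```text
time: 40.1
ee_pos: [0.442, 0.3776, 0.1471]
orientation: [2.061, 0.311, -2.06]
ft_force: [0.6, -0.8, 6.2]
opening: 0.0295
t 40.1 pos [0.442  0.3776 0.1471] open 29.5 F [ 0.6 -0.8  6.2]
axes xyz [[0.001, 0.0, -1.0], [0.295, -0.955, -0.0], [-0.955, -0.295, -0.001]]
tool mm [ 0.1 -0.   0.2]
time: 40.8
ee_pos: [0.4421, 0.3782, 0.2895]
orientation: [2.064, 0.313, -2.058]
ft_force: [-0.5, -0.0, -1.9]
opening: 0.0296
t 40.8 pos [0.4421 0.3782 0.2895] open 29.6 F [-0.5 -0.  -1.9]
axes xyz [[0.003, 0.002, -1.0], [0.295, -0.955, -0.001], [-0.955, -0.295, -0.003]]
tool mm [134.8 503.2  29.7]
```

```bash
python3 -m inch '[{"tx":0,"ty":20,"tz":1,"ax":0,"ay":0,"az":0,"gripper":1},{"tx":0,"ty":32,"tz":2,"ax":0,"ay":0,"az":0,"gripper":1},{"tx":0,"ty":42,"tz":2,"ax":0,"ay":0,"az":0,"gripper":1},{"tx":0,"ty":42,"tz":3,"ax":0,"ay":0,"az":0,"gripper":1},{"tx":0,"ty":42,"tz":3,"ax":0,"ay":0,"az":0,"gripper":1},{"tx":0,"ty":42,"tz":3,"ax":0,"ay":0,"az":0,"gripper":1},{"tx":0,"ty":42,"tz":3,"ax":0,"ay":0,"az":0,"gripper":1},{"tx":0,"ty":42,"tz":3,"ax":0,"ay":0,"az":0,"gripper":1},{"tx":0,"ty":42,"tz":3,"ax":0,"ay":0,"az":0,"gripper":1},{"tx":0,"ty":42,"tz":2,"ax":0,"ay":0,"az":0,"gripper":1},{"tx":0,"ty":42,"tz":2,"ax":0,"ay":0,"az":0,"gripper":1},{"tx":0,"ty":36,"tz":2,"ax":0,"ay":0,"az":0,"gripper":1}]'; python3 -m inch '[{"tx":0,"ty":24,"tz":1,"ax":0,"ay":0,"az":0,"gripper":1},{"tx":0,"ty":13,"tz":0,"ax":0,"ay":0,"az":0,"gripper":1},{"tx":0,"ty":0,"tz":0,"ax":0,"ay":0,"az":0,"gripper":1},{"tx":0,"ty":0,"tz":0,"ax":0,"ay":0,"az":0,"gripper":1}]'; python3 -c "
from h import *
togo(.5628,-.111,.154)"
```

```text
time: 42.0
ee_pos: [0.5513, -0.0792, 0.2854]
orientation: [2.059, 0.31, -2.063]
ft_force: [0.7, 0.0, -2.3]
opening: 0.0291
time: 42.4
ee_pos: [0.5616, -0.1099, 0.2865]
orientation: [2.059, 0.315, -2.059]
ft_force: [-0.7, 0.2, -1.8]
opening: 0.0292
t 42.4 pos [ 0.5616 -0.1099  0.2865] open 29.2 F [-0.7  0.2 -1.8]
axes xyz [[-0.0, 0.001, -1.0], [0.298, -0.955, -0.001], [-0.955, -0.298, -0.0]]
tool mm [132.5   1.5  -0.8]
```

```bash
python3 -m inch '[{"tx":15,"ty":1,"tz":-1,"ax":0,"ay":0,"az":0,"gripper":1},{"tx":30,"ty":0,"tz":0,"ax":0,"ay":0,"az":0,"gripper":1},{"tx":30,"ty":0,"tz":0,"ax":0,"ay":0,"az":0,"gripper":1},{"tx":25,"ty":0,"tz":0,"ax":0,"ay":0,"az":0,"gripper":1},{"tx":15,"ty":0,"tz":0,"ax":0,"ay":0,"az":0,"gripper":1},{"tx":7,"ty":0,"tz":0,"ax":0,"ay":0,"az":0,"gripper":1},{"tx":4,"ty":0,"tz":0,"ax":0,"ay":0,"az":0,"gripper":1},{"tx":0,"ty":0,"tz":0,"ax":0,"ay":0,"az":0,"gripper":1},{"tx":0,"ty":0,"tz":0,"ax":0,"ay":0,"az":0,"gripper":1}]';python3 -c "
from h import *
togo(.5628,-.111,.154)"
```

```text
time: 43.3
ee_pos: [0.5635, -0.1127, 0.1615]
orientation: [2.061, 0.311, -2.058]
ft_force: [0.3, -0.0, -1.3]
opening: 0.0294
t 43.3 pos [ 0.5635 -0.1127  0.1615] open 29.4 F [ 0.3 -0.  -1.3]
axes xyz [[0.001, -0.0, -1.0], [0.295, -0.955, 0.001], [-0.955, -0.295, -0.001]]
tool mm [ 7.5 -1.8  0.2]
```

```bash
python3 -m inch '[{"tx":3,"ty":-1.5,"tz":0,"ax":0,"ay":0,"az":0,"gripper":1},{"tx":3,"ty":0,"tz":0,"ax":0,"ay":0,"az":0,"gripper":1},{"tx":0,"ty":0,"tz":0,"ax":0,"ay":0,"az":0,"gripper":1}]';python3 -m inch '[{"tx":1,"ty":0,"tz":0,"ax":0,"ay":0,"az":0,"gripper":1},{"tx":0,"ty":0,"tz":0,"ax":0,"ay":0,"az":0,"gripper":1}]';python3 -m inch '[{"tx":1,"ty":0,"tz":0,"ax":0,"ay":0,"az":0,"gripper":1},{"tx":0,"ty":0,"tz":0,"ax":0,"ay":0,"az":0,"gripper":1}]'
```

```text
time: 43.6
ee_pos: [0.5623, -0.1113, 0.1543]
orientation: [2.06, 0.311, -2.061]
ft_force: [-0.5, -0.4, -2.5]
opening: 0.0295
time: 43.8
ee_pos: [0.5628, -0.1113, 0.1541]
orientation: [2.061, 0.311, -2.059]
ft_force: [-0.8, 0.3, 3.1]
opening: 0.0295
time: 44.0
ee_pos: [0.5635, -0.1112, 0.1541]
orientation: [2.062, 0.31, -2.058]
ft_force: [-3.2, 0.2, 10.5]
opening: 0.0293
```

Contact at 0.1541, the same height as at pick-up. I release and rise.

```bash
python3 -m inch '[{"tx":-1.5,"ty":0,"tz":0,"ax":0,"ay":0,"az":0,"gripper":1},{"tx":0,"ty":0,"tz":0,"ax":0,"ay":0,"az":0,"gripper":-0.3},{"tx":0,"ty":0,"tz":0,"ax":0,"ay":0,"az":0,"gripper":-0.3},{"tx":0,"ty":0,"tz":0,"ax":0,"ay":0,"az":0,"gripper":-0.3},{"tx":0,"ty":0,"tz":0,"ax":0,"ay":0,"az":0,"gripper":-0.3},{"tx":0,"ty":0,"tz":0,"ax":0,"ay":0,"az":0,"gripper":-0.3}]';  python3 -m inch '[{"tx":-15,"ty":0,"tz":0,"ax":0,"ay":0,"az":0,"gripper":-0.3},{"tx":-30,"ty":0,"tz":0,"ax":0,"ay":0,"az":0,"gripper":-0.3},{"tx":-40,"ty":0,"tz":0,"ax":0,"ay":0,"az":0,"gripper":-0.3},{"tx":-30,"ty":0,"tz":0,"ax":0,"ay":0,"az":0,"gripper":-0.3},{"tx":-10,"ty":0,"tz":0,"ax":0,"ay":0,"az":0,"gripper":-0.3},{"tx":0,"ty":0,"tz":0,"ax":0,"ay":0,"az":0,"gripper":-0.3}]'; python3 -c "
from h import *
togo(.5300,.3727,.28)
s=get_state(); M=R.from_rotvec(s['orientation']).as_matrix(); Mt=R.from_rotvec([-2.18,.087,2.181]).as_matrix(); print(R.from_matrix(M.T@Mt).as_rotvec().round(3)); print((Mt.T@(np.array([.53,.3727,.28])-s['ee_pos'])*1000).round(1))
g=grab_frame('wrist'); cv2.imwrite('pics/w11.png',g['frame'][:,:,::-1]); np.savez('w11.npz',m=g['mtx'],v=g['view'])"
```

```text
time: 44.6
ee_pos: [0.5625, -0.1113, 0.154]
orientation: [2.06, 0.311, -2.06]
ft_force: [-0.9, -0.1, -0.1]
opening: 0.0548
time: 45.2
ee_pos: [0.5633, -0.1112, 0.2813]
orientation: [2.063, 0.31, -2.056]
ft_force: [0.2, -1.3, -0.3]
opening: 0.0569
t 45.2 pos [ 0.5633 -0.1112  0.2813] open 56.9 F [ 0.2 -1.3 -0.3]
axes xyz [[0.003, -0.001, -1.0], [0.295, -0.955, 0.002], [-0.955, -0.295, -0.003]]
tool mm [   0.7 -472.1 -111.1]
[ 0.38  -0.003 -0.002]
[   1.4 -479.7   71.8]
```

View pics/w11.png

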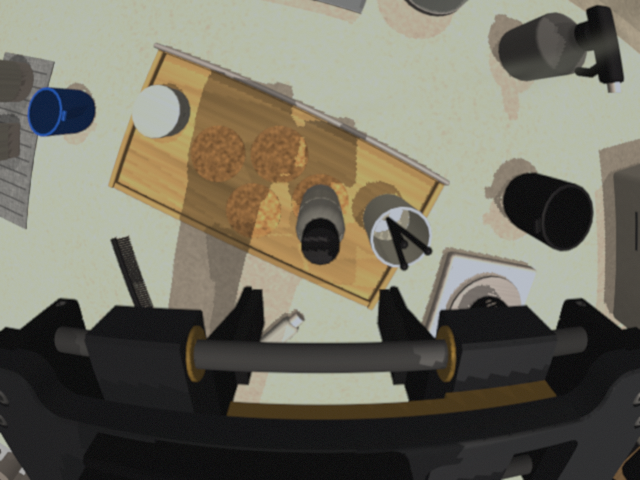

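```bash
python3 -m inch '[{"tx":0,"ty":0,"tz":0,"ax":0.09,"ay":0,"az":0,"gripper":-0.4},{"tx":0,"ty":0,"tz":0,"ax":0.12,"ay":0,"az":0,"gripper":-0.4},{"tx":0,"ty":0,"tz":0,"ax":0.12,"ay":0,"az":0,"gripper":-0.4},{"tx":0,"ty":0,"tz":0,"ax":0.05,"ay":0,"az":0,"gripper":-0.4}]';python3 -m inch '[{"tx":0,"ty":-20,"tz":3,"ax":0,"ay":0,"az":0,"gripper":-0.4},{"tx":0,"ty":-35,"tz":5,"ax":0,"ay":0,"az":0,"gripper":-0.4},{"tx":0,"ty":-44,"tz":7,"ax":0,"ay":0,"az":0,"gripper":-0.4},{"tx":0,"ty":-44,"tz":7,"ax":0,"ay":0,"az":0,"gripper":-0.4},{"tx":0,"ty":-44,"tz":7,"ax":0,"ay":0,"az":0,"gripper":-0.4},{"tx":0,"ty":-44,"tz":7,"ax":0,"ay":0,"az":0,"gripper":-0.4},{"tx":0,"ty":-44,"tz":7,"ax":0,"ay":0,"az":0,"gripper":-0.4},{"tx":0,"ty":-44,"tz":7,"ax":0,"ay":0,"az":0,"gripper":-0.4},{"tx":0,"ty":-44,"tz":7,"ax":0,"ay":0,"az":0,"gripper":-0.4},{"tx":0,"ty":-44,"tz":7,"ax":0,"ay":0,"az":0,"gripper":-0.4},{"tx":0,"ty":-40,"tz":6,"ax":0,"ay":0,"az":0,"gripper":-0.4},{"tx":0,"ty":-22,"tz":2,"ax":0,"ay":0,"az":0,"gripper":-0.4}]';python3 -m inch '[{"tx":0,"ty":-10,"tz":0,"ax":0,"ay":0,"az":0,"gripper":-0.4},{"tx":30,"ty":0,"tz":0,"ax":0,"ay":0,"az":0,"gripper":-0.4},{"tx":30,"ty":0,"tz":0,"ax":0,"ay":0,"az":0,"gripper":-0.4},{"tx":15,"ty":0,"tz":0,"ax":0,"ay":0,"az":0,"gripper":-0.4},{"tx":0,"ty":0,"tz":0,"ax":0,"ay":0,"az":0,"gripper":-0.4},{"tx":0,"ty":0,"tz":0,"ax":0,"ay":0,"az":0,"gripper":-0.4}]'; python3 -c "
from h import *
togo(.5300,.3727,.123)
g=grab_frame('wrist'); cv2.imwrite('pics/w12.png',g['frame'][:,:,::-1]); np.savez('w12.npz',m=g['mtx'],v=g['view'])"
```

```text
time: 45.65
ee_pos: [0.5616, -0.1114, 0.2773]
orientation: [-2.175, 0.092, 2.181]
ft_force: [0.4, -0.7, -0.5]
opening: 0.0607
time: 46.85
ee_pos: [0.5259, 0.3653, 0.2771]
orientation: [-2.179, 0.083, 2.186]
ft_force: [-0.2, -0.6, 0.9]
opening: 0.0608
time: 47.45
ee_pos: [0.5295, 0.3715, 0.2048]
orientation: [-2.18, 0.088, 2.18]
ft_force: [-0.0, -0.0, 1.6]
opening: 0.0613
t 47.5 pos [0.5295 0.3715 0.2048] open 61.3 F [-0.  -0.   1.6]
axes xyz [[0.0, 0.0, -1.0], [-0.081, -0.997, -0.0], [-0.997, 0.081, -0.0]]
tool mm [81.8 -1.3 -0.4]
```

View pics/w12.png

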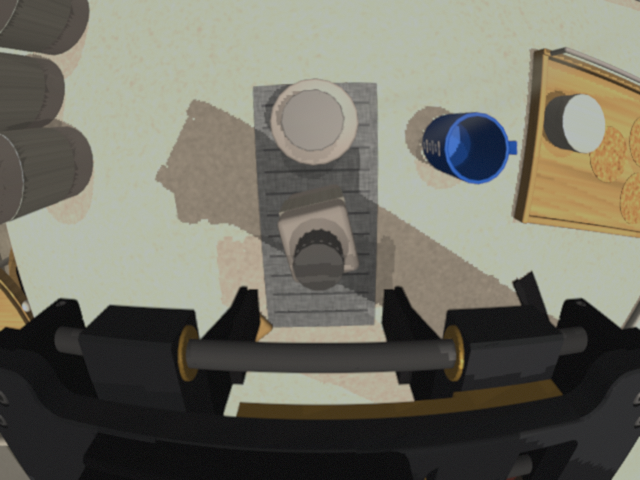

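```bash
python3 -m inch '[{"tx":25,"ty":-1,"tz":0,"ax":0,"ay":0,"az":0,"gripper":-0.4},{"tx":27,"ty":0,"tz":0,"ax":0,"ay":0,"az":0,"gripper":-0.4},{"tx":20,"ty":0,"tz":0,"ax":0,"ay":0,"az":0,"gripper":-0.4},{"tx":9,"ty":0,"tz":0,"ax":0,"ay":0,"az":0,"gripper":-0.4},{"tx":0,"ty":0,"tz":0,"ax":0,"ay":0,"az":0,"gripper":0},{"tx":0,"ty":0,"tz":0,"ax":0,"ay":0,"az":0,"gripper":1},{"tx":0,"ty":0,"tz":0,"ax":0,"ay":0,"az":0,"gripper":1},{"tx":0,"ty":0,"tz":0,"ax":0,"ay":0,"az":0,"gripper":1},{"tx":0,"ty":0,"tz":0,"ax":0,"ay":0,"az":0,"gripper":1},{"tx":0,"ty":0,"tz":0,"ax":0,"ay":0,"az":0,"gripper":1},{"tx":0,"ty":0,"tz":0,"ax":0,"ay":0,"az":0,"gripper":1},{"tx":0,"ty":0,"tz":0,"ax":0,"ay":0,"az":0,"gripper":1}]'; python3 -c "
from h import *
togo(.5300,.3727,.123)"
python3 -m inch '[{"tx":-3,"ty":0,"tz":0,"ax":0,"ay":0,"az":0,"gripper":1},{"tx":-12,"ty":0,"tz":0,"ax":0,"ay":0,"az":0,"gripper":1},{"tx":-25,"ty":0,"tz":0,"ax":0,"ay":0,"az":0,"gripper":1},{"tx":-40,"ty":0,"tz":0,"ax":0,"ay":0,"az":0,"gripper":1},{"tx":-35,"ty":0,"tz":0,"ax":0,"ay":0,"az":0,"gripper":1},{"tx":-25,"ty":0,"tz":0,"ax":0,"ay":0,"az":0,"gripper":1},{"tx":-10,"ty":0,"tz":0,"ax":0,"ay":0,"az":0,"gripper":1}]'; python3 -c "
from h import *
togo(.5283,-.0363,.27)"
```

```text
time: 48.7
ee_pos: [0.5295, 0.3731, 0.1239]
orientation: [-2.181, 0.087, 2.179]
ft_force: [-1.0, -1.7, 6.6]
opening: 0.0315
t 48.7 pos [0.5295 0.3731 0.1239] open 31.5 F [-1.  -1.7  6.6]
axes xyz [[0.001, 0.0, -1.0], [-0.08, -0.997, -0.001], [-0.997, 0.08, -0.001]]
tool mm [ 0.9  0.3 -0.5]
time: 49.4
ee_pos: [0.5294, 0.3738, 0.2764]
orientation: [-2.183, 0.085, 2.176]
ft_force: [-0.0, -0.3, -3.0]
opening: 0.0313
t 49.4 pos [0.5294 0.3738 0.2764] open 31.3 F [-0.  -0.3 -3. ]
axes xyz [[0.003, 0.002, -1.0], [-0.08, -0.997, -0.002], [-0.997, 0.08, -0.003]]
tool mm [  5.5 408.9 -31.6]
```

```bash
python3 -m inch '[{"tx":0,"ty":20,"tz":-2,"ax":0,"ay":0,"az":0,"gripper":1},{"tx":0,"ty":32,"tz":-2,"ax":0,"ay":0,"az":0,"gripper":1},{"tx":0,"ty":40,"tz":-3,"ax":0,"ay":0,"az":0,"gripper":1},{"tx":0,"ty":40,"tz":-3,"ax":0,"ay":0,"az":0,"gripper":1},{"tx":0,"ty":40,"tz":-4,"ax":0,"ay":0,"az":0,"gripper":1},{"tx":0,"ty":40,"tz":-3,"ax":0,"ay":0,"az":0,"gripper":1},{"tx":0,"ty":40,"tz":-3,"ax":0,"ay":0,"az":0,"gripper":1},{"tx":0,"ty":40,"tz":-4,"ax":0,"ay":0,"az":0,"gripper":1},{"tx":0,"ty":40,"tz":-3,"ax":0,"ay":0,"az":0,"gripper":1},{"tx":0,"ty":38,"tz":-3,"ax":0,"ay":0,"az":0,"gripper":1},{"tx":0,"ty":26,"tz":-2,"ax":0,"ay":0,"az":0,"gripper":1},{"tx":0,"ty":13,"tz":0,"ax":0.03,"ay":0,"az":0,"gripper":1}]';python3 -m inch '[{"tx":0,"ty":0,"tz":0,"ax":0.05,"ay":0,"az":0,"gripper":1},{"tx":0,"ty":0,"tz":0,"ax":0,"ay":0,"az":0,"gripper":1},{"tx":0,"ty":0,"tz":0,"ax":0,"ay":0,"az":0,"gripper":1}]';python3 -c "
from h import *
togo(.5283,-.0363,.1305)
g=grab_frame('wrist'); cv2.imwrite('pics/w13.png',g['frame'][:,:,::-1])"
```

```text
time: 50.6
ee_pos: [0.5276, -0.0406, 0.2721]
orientation: [-2.161, 0.125, 2.164]
ft_force: [-0.3, 0.6, -3.8]
opening: 0.0313
time: 50.9
ee_pos: [0.5281, -0.0361, 0.2728]
orientation: [-2.138, 0.169, 2.14]
ft_force: [0.8, -0.0, -3.3]
opening: 0.0311
t 50.9 pos [ 0.5281 -0.0361  0.2728] open 31.1 F [ 0.8 -0.  -3.3]
axes xyz [[-0.0, 0.001, -1.0], [-0.157, -0.988, -0.0], [-0.988, 0.157, 0.001]]
tool mm [142.3   0.2  -0.3]
```

View pics/w13.png

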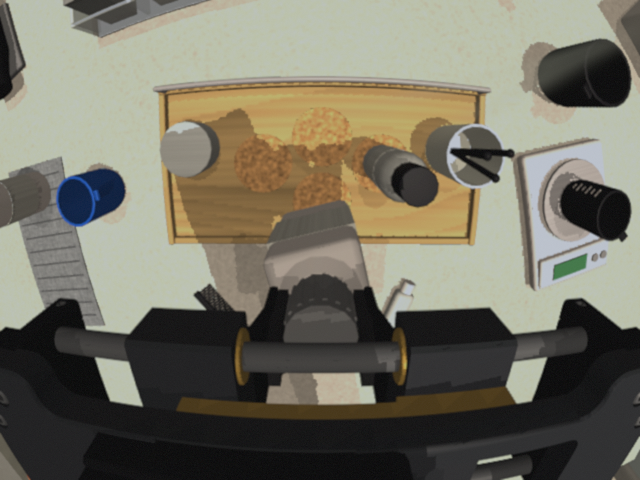

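```bash
python3 -m inch '[{"tx":15,"ty":0,"tz":0,"ax":0,"ay":0,"az":0,"gripper":1},{"tx":30,"ty":0,"tz":0,"ax":0,"ay":0,"az":0,"gripper":1},{"tx":30,"ty":0,"tz":0,"ax":0,"ay":0,"az":0,"gripper":1},{"tx":25,"ty":0,"tz":0,"ax":0,"ay":0,"az":0,"gripper":1},{"tx":20,"ty":0,"tz":0,"ax":0,"ay":0,"az":0,"gripper":1},{"tx":9,"ty":0,"tz":0,"ax":0,"ay":0,"az":0,"gripper":1},{"tx":5,"ty":0,"tz":0,"ax":0,"ay":0,"az":0,"gripper":1},{"tx":0,"ty":0,"tz":0,"ax":0,"ay":0,"az":0,"gripper":1},{"tx":0,"ty":0,"tz":0,"ax":0,"ay":0,"az":0,"gripper":1}]';python3 -c "
from h import *
togo(.5283,-.0363,.1305)"
```

```text
time: 51.85
ee_pos: [0.5289, -0.0373, 0.1399]
orientation: [-2.139, 0.171, 2.137]
ft_force: [1.2, -0.2, -3.5]
opening: 0.0311
t 51.9 pos [ 0.5289 -0.0373  0.1399] open 31.1 F [ 1.2 -0.2 -3.5]
axes xyz [[0.001, -0.0, -1.0], [-0.159, -0.987, -0.0], [-0.987, 0.159, -0.001]]
tool mm [ 9.4 -0.9  0.7]
```

```bash
python3 -m inch '[{"tx":4,"ty":-0.5,"tz":0.5,"ax":0,"ay":0,"az":0,"gripper":1},{"tx":3,"ty":0,"tz":0,"ax":0,"ay":0,"az":0,"gripper":1},{"tx":0,"ty":0,"tz":0,"ax":0,"ay":0,"az":0,"gripper":1}]';python3 -m inch '[{"tx":1,"ty":0,"tz":0,"ax":0,"ay":0,"az":0,"gripper":1},{"tx":0,"ty":0,"tz":0,"ax":0,"ay":0,"az":0,"gripper":1}]';python3 -m inch '[{"tx":1,"ty":0,"tz":0,"ax":0,"ay":0,"az":0,"gripper":1},{"tx":0,"ty":0,"tz":0,"ax":0,"ay":0,"az":0,"gripper":1}]'
```

```text
time: 52.15
ee_pos: [0.5277, -0.0368, 0.1318]
orientation: [-2.138, 0.172, 2.138]
ft_force: [-0.2, -0.8, -3.2]
opening: 0.0311
time: 52.35
ee_pos: [0.5279, -0.0368, 0.131]
orientation: [-2.138, 0.172, 2.138]
ft_force: [-0.8, -0.4, -3.8]
opening: 0.0316
time: 52.55
ee_pos: [0.5284, -0.0369, 0.1309]
orientation: [-2.139, 0.172, 2.137]
ft_force: [-1.3, -0.4, 3.5]
opening: 0.0313
```

```bash
python3 -m inch '[{"tx":-0.7,"ty":0,"tz":0,"ax":0,"ay":0,"az":0,"gripper":1},{"tx":0,"ty":0,"tz":0,"ax":0,"ay":0,"az":0,"gripper":-0.3},{"tx":0,"ty":0,"tz":0,"ax":0,"ay":0,"az":0,"gripper":-0.3},{"tx":0,"ty":0,"tz":0,"ax":0,"ay":0,"az":0,"gripper":-0.3},{"tx":0,"ty":0,"tz":0,"ax":0,"ay":0,"az":0,"gripper":-0.3},{"tx":0,"ty":0,"tz":0,"ax":0,"ay":0,"az":0,"gripper":-0.3}]';  python3 -m inch '[{"tx":-15,"ty":0,"tz":0,"ax":0,"ay":0,"az":0,"gripper":-0.3},{"tx":-30,"ty":0,"tz":0,"ax":0,"ay":0,"az":0,"gripper":-0.3},{"tx":-40,"ty":0,"tz":0,"ax":0,"ay":0,"az":0,"gripper":-0.3},{"tx":-40,"ty":0,"tz":0,"ax":0,"ay":0,"az":0,"gripper":-0.3},{"tx":-20,"ty":0,"tz":0,"ax":0,"ay":0,"az":0,"gripper":-0.3},{"tx":0,"ty":0,"tz":0,"ax":0,"ay":0,"az":0,"gripper":-0.3}]'; python3 -c "
from h import *
togo(.6183,.368,.28)
g=grab_frame('wrist'); cv2.imwrite('pics/w14.png',g['frame'][:,:,::-1]); np.savez('w14.npz',m=g['mtx'],v=g['view'])"
```

```text
time: 53.15
ee_pos: [0.5279, -0.0368, 0.1308]
orientation: [-2.138, 0.172, 2.138]
ft_force: [0.5, 0.5, -0.0]
opening: 0.0552
time: 53.75
ee_pos: [0.5295, -0.0364, 0.2802]
orientation: [-2.145, 0.172, 2.132]
ft_force: [-0.8, -0.4, 0.6]
opening: 0.0567
t 53.8 pos [ 0.5295 -0.0364  0.2802] open 56.7 F [-0.8 -0.4  0.6]
axes xyz [[0.006, -0.001, -1.0], [-0.159, -0.987, 0.0], [-0.987, 0.159, -0.006]]
tool mm [ 3.000e-01 -4.134e+02 -2.330e+01]
```

View pics/w14.png

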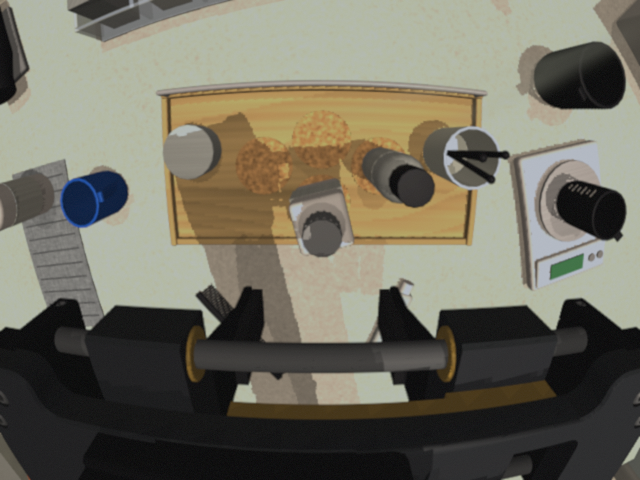

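Square (322,232) and slim (410,185) stand on their corks again. Next the round bottle.

```bash
python3 -m inch '[{"tx":0,"ty":-20,"tz":-1,"ax":0,"ay":0,"az":0,"gripper":-0.45},{"tx":0,"ty":-32,"tz":-2,"ax":0,"ay":0,"az":0,"gripper":-0.45},{"tx":0,"ty":-40,"tz":-2,"ax":0,"ay":0,"az":0,"gripper":-0.45},{"tx":0,"ty":-40,"tz":-2,"ax":0,"ay":0,"az":0,"gripper":-0.45},{"tx":0,"ty":-40,"tz":-3,"ax":0,"ay":0,"az":0,"gripper":-0.45},{"tx":0,"ty":-40,"tz":-3,"ax":0,"ay":0,"az":0,"gripper":-0.45},{"tx":0,"ty":-40,"tz":-3,"ax":0,"ay":0,"az":0,"gripper":-0.45},{"tx":0,"ty":-40,"tz":-2,"ax":0,"ay":0,"az":0,"gripper":-0.45},{"tx":0,"ty":-40,"tz":-2,"ax":0,"ay":0,"az":0,"gripper":-0.45},{"tx":0,"ty":-40,"tz":-2,"ax":0,"ay":0,"az":0,"gripper":-0.45},{"tx":0,"ty":-27,"tz":-1,"ax":0,"ay":0,"az":0,"gripper":-0.45},{"tx":0,"ty":-14,"tz":0,"ax":0,"ay":0,"az":0,"gripper":-0.45}]';python3 -m inch '[{"tx":20,"ty":0,"tz":0,"ax":0,"ay":0,"az":0,"gripper":-0.45},{"tx":30,"ty":0,"tz":0,"ax":0,"ay":0,"az":0,"gripper":-0.45},{"tx":15,"ty":0,"tz":0,"ax":0,"ay":0,"az":0,"gripper":-0.45},{"tx":0,"ty":0,"tz":0,"ax":0,"ay":0,"az":0,"gripper":-0.45},{"tx":0,"ty":0,"tz":0,"ax":0,"ay":0,"az":0,"gripper":-0.45}]'; python3 -c "
from h import *
togo(.6183,.368,.133)
g=grab_frame('wrist'); cv2.imwrite('pics/w15.png',g['frame'][:,:,::-1]); np.savez('w15.npz',m=g['mtx'],v=g['view'])"
```

```text
time: 55.0
ee_pos: [0.6151, 0.3703, 0.2738]
orientation: [-2.136, 0.168, 2.143]
ft_force: [-0.2, 0.1, -0.3]
opening: 0.0635
time: 55.5
ee_pos: [0.6165, 0.367, 0.2112]
orientation: [-2.138, 0.172, 2.138]
ft_force: [1.2, 1.3, -0.1]
opening: 0.0632
t 55.5 pos [0.6165 0.367  0.2112] open 63.2 F [ 1.2  1.3 -0.1]
axes xyz [[-0.0, 0.0, -1.0], [-0.16, -0.987, 0.0], [-0.987, 0.16, 0.0]]
tool mm [78.2 -1.2 -1.6]
```

View pics/w15.png

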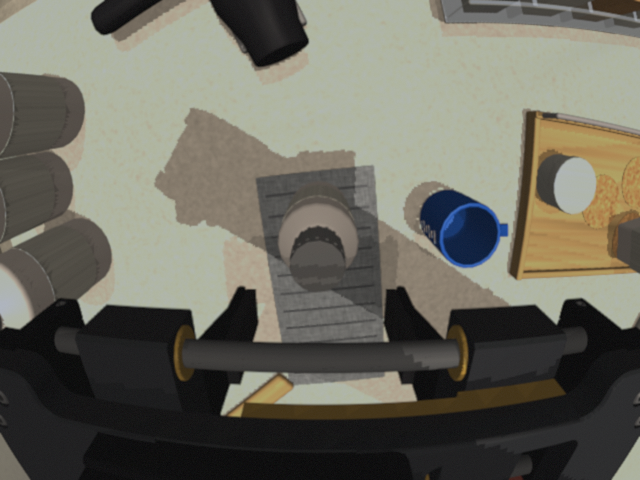

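```bash
python3 -m inch '[{"tx":25,"ty":-1,"tz":-1.5,"ax":0,"ay":0,"az":0,"gripper":-0.45},{"tx":27,"ty":0,"tz":0,"ax":0,"ay":0,"az":0,"gripper":-0.45},{"tx":17,"ty":0,"tz":0,"ax":0,"ay":0,"az":0,"gripper":-0.45},{"tx":8,"ty":0,"tz":0,"ax":0,"ay":0,"az":0,"gripper":-0.45},{"tx":0,"ty":0,"tz":0,"ax":0,"ay":0,"az":0,"gripper":0},{"tx":0,"ty":0,"tz":0,"ax":0,"ay":0,"az":0,"gripper":1},{"tx":0,"ty":0,"tz":0,"ax":0,"ay":0,"az":0,"gripper":1},{"tx":0,"ty":0,"tz":0,"ax":0,"ay":0,"az":0,"gripper":1},{"tx":0,"ty":0,"tz":0,"ax":0,"ay":0,"az":0,"gripper":1},{"tx":0,"ty":0,"tz":0,"ax":0,"ay":0,"az":0,"gripper":1},{"tx":0,"ty":0,"tz":0,"ax":0,"ay":0,"az":0,"gripper":1},{"tx":0,"ty":0,"tz":0,"ax":0,"ay":0,"az":0,"gripper":1}]'; python3 -c "
from h import *
togo(.6183,.368,.133)"
python3 -m inch '[{"tx":-3,"ty":0,"tz":0,"ax":0,"ay":0,"az":0,"gripper":1},{"tx":-12,"ty":0,"tz":0,"ax":0,"ay":0,"az":0,"gripper":1},{"tx":-25,"ty":0,"tz":0,"ax":0,"ay":0,"az":0,"gripper":1},{"tx":-40,"ty":0,"tz":0,"ax":0,"ay":0,"az":0,"gripper":1},{"tx":-35,"ty":0,"tz":0,"ax":0,"ay":0,"az":0,"gripper":1},{"tx":-25,"ty":0,"tz":0,"ax":0,"ay":0,"az":0,"gripper":1},{"tx":-10,"ty":0,"tz":0,"ax":0,"ay":0,"az":0,"gripper":1}]'; python3 -c "
from h import *
togo(.5825,.0215,.28)"
```

```text
time: 56.75
ee_pos: [0.6184, 0.3684, 0.1346]
orientation: [-2.138, 0.17, 2.136]
ft_force: [0.9, 0.3, 6.0]
opening: 0.0337
t 56.8 pos [0.6184 0.3684 0.1346] open 33.7 F [0.9 0.3 6. ]
axes xyz [[0.001, 0.001, -1.0], [-0.16, -0.987, -0.001], [-0.987, 0.16, -0.001]]
tool mm [1.6 0.4 0. ]
time: 57.45
ee_pos: [0.6184, 0.3685, 0.2871]
orientation: [-2.14, 0.169, 2.134]
ft_force: [-0.0, 0.5, -3.0]
opening: 0.0337
t 57.5 pos [0.6184 0.3685 0.2871] open 33.7 F [-0.   0.5 -3. ]
axes xyz [[0.003, 0.002, -1.0], [-0.16, -0.987, -0.002], [-0.987, 0.16, -0.002]]
tool mm [  6.4 348.3 -20. ]
```

```bash
python3 -m inch '[{"tx":0,"ty":18,"tz":-1,"ax":0,"ay":0,"az":0,"gripper":1},{"tx":0,"ty":28,"tz":-2,"ax":0,"ay":0,"az":0,"gripper":1},{"tx":0,"ty":36,"tz":-2,"ax":0,"ay":0,"az":0,"gripper":1},{"tx":0,"ty":36,"tz":-2,"ax":0,"ay":0,"az":0,"gripper":1},{"tx":0,"ty":36,"tz":-2,"ax":0,"ay":0,"az":0,"gripper":1},{"tx":0,"ty":36,"tz":-2,"ax":0,"ay":0,"az":0,"gripper":1},{"tx":0,"ty":36,"tz":-2,"ax":0,"ay":0,"az":0,"gripper":1},{"tx":0,"ty":36,"tz":-2,"ax":0,"ay":0,"az":0,"gripper":1},{"tx":0,"ty":34,"tz":-2,"ax":0,"ay":0,"az":0,"gripper":1},{"tx":0,"ty":26,"tz":-2,"ax":0,"ay":0,"az":0,"gripper":1},{"tx":0,"ty":18,"tz":-1,"ax":0,"ay":0,"az":0,"gripper":1},{"tx":0,"ty":8,"tz":0,"ax":0,"ay":0,"az":0,"gripper":1}]';python3 -m inch '[{"tx":0,"ty":0,"tz":0,"ax":0,"ay":0,"az":0,"gripper":1},{"tx":0,"ty":0,"tz":0,"ax":0,"ay":0,"az":0,"gripper":1}]';python3 -c "
from h import *
togo(.5825,.0215,.1416)
g=grab_frame('wrist'); cv2.imwrite('pics/w16.png',g['frame'][:,:,::-1])"
```

```text
time: 58.65
ee_pos: [0.5817, 0.0185, 0.2828]
orientation: [-2.135, 0.176, 2.139]
ft_force: [-0.1, 0.9, -2.7]
opening: 0.0337
time: 58.85
ee_pos: [0.5821, 0.0226, 0.2835]
orientation: [-2.138, 0.17, 2.139]
ft_force: [0.4, 1.1, -2.8]
opening: 0.0338
t 58.9 pos [0.5821 0.0226 0.2835] open 33.8 F [ 0.4  1.1 -2.8]
axes xyz [[-0.001, 0.001, -1.0], [-0.158, -0.987, -0.001], [-0.987, 0.158, 0.001]]
tool mm [141.9   1.1  -0.6]
```

View pics/w16.png

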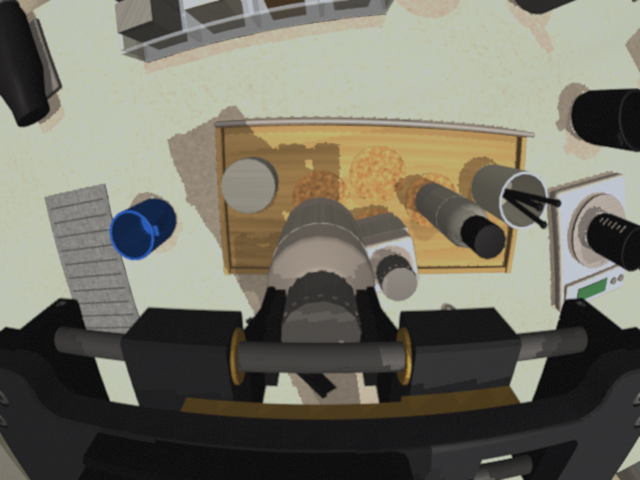

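```bash
python3 -m inch '[{"tx":15,"ty":0,"tz":0,"ax":0,"ay":0,"az":0,"gripper":1},{"tx":30,"ty":0,"tz":0,"ax":0,"ay":0,"az":0,"gripper":1},{"tx":30,"ty":0,"tz":0,"ax":0,"ay":0,"az":0,"gripper":1},{"tx":25,"ty":0,"tz":0,"ax":0,"ay":0,"az":0,"gripper":1},{"tx":20,"ty":0,"tz":0,"ax":0,"ay":0,"az":0,"gripper":1},{"tx":9,"ty":0,"tz":0,"ax":0,"ay":0,"az":0,"gripper":1},{"tx":5,"ty":0,"tz":0,"ax":0,"ay":0,"az":0,"gripper":1},{"tx":0,"ty":0,"tz":0,"ax":0,"ay":0,"az":0,"gripper":1},{"tx":0,"ty":0,"tz":0,"ax":0,"ay":0,"az":0,"gripper":1}]';python3 -c "
from h import *
togo(.5825,.0215,.1416)"
```

```text
time: 59.8
ee_pos: [0.5829, 0.0216, 0.1506]
orientation: [-2.139, 0.171, 2.136]
ft_force: [-0.9, -0.7, -3.0]
opening: 0.0335
t 59.8 pos [0.5829 0.0216 0.1506] open 33.5 F [-0.9 -0.7 -3. ]
axes xyz [[0.001, 0.0, -1.0], [-0.159, -0.987, -0.0], [-0.987, 0.159, -0.001]]
tool mm [9.  0.1 0.4]
```

```bash
python3 -m inch '[{"tx":4,"ty":0,"tz":0,"ax":0,"ay":0,"az":0,"gripper":1},{"tx":3,"ty":0,"tz":0,"ax":0,"ay":0,"az":0,"gripper":1},{"tx":0,"ty":0,"tz":0,"ax":0,"ay":0,"az":0,"gripper":1}]';python3 -m inch '[{"tx":1,"ty":0,"tz":0,"ax":0,"ay":0,"az":0,"gripper":1},{"tx":0,"ty":0,"tz":0,"ax":0,"ay":0,"az":0,"gripper":1}]';python3 -m inch '[{"tx":1,"ty":0,"tz":0,"ax":0,"ay":0,"az":0,"gripper":1},{"tx":0,"ty":0,"tz":0,"ax":0,"ay":0,"az":0,"gripper":1}]'
```

```text
time: 60.1
ee_pos: [0.5821, 0.0211, 0.1425]
orientation: [-2.138, 0.172, 2.138]
ft_force: [-0.2, -0.4, -4.3]
opening: 0.0337
time: 60.3
ee_pos: [0.5823, 0.0213, 0.1417]
orientation: [-2.138, 0.172, 2.138]
ft_force: [0.5, -0.1, -3.5]
opening: 0.0335
time: 60.5
ee_pos: [0.5828, 0.0214, 0.1415]
orientation: [-2.139, 0.172, 2.137]
ft_force: [-0.9, 0.5, 3.4]
opening: 0.0335
```

```bash
python3 -m inch '[{"tx":-0.7,"ty":0,"tz":0,"ax":0,"ay":0,"az":0,"gripper":1},{"tx":0,"ty":0,"tz":0,"ax":0,"ay":0,"az":0,"gripper":-0.35},{"tx":0,"ty":0,"tz":0,"ax":0,"ay":0,"az":0,"gripper":-0.35},{"tx":0,"ty":0,"tz":0,"ax":0,"ay":0,"az":0,"gripper":-0.35},{"tx":0,"ty":0,"tz":0,"ax":0,"ay":0,"az":0,"gripper":-0.35},{"tx":0,"ty":0,"tz":0,"ax":0,"ay":0,"az":0,"gripper":-0.35}]';  python3 -m inch '[{"tx":-15,"ty":0,"tz":0,"ax":0,"ay":0,"az":0,"gripper":-0.35},{"tx":-30,"ty":0,"tz":0,"ax":0,"ay":0,"az":0,"gripper":-0.35},{"tx":-40,"ty":0,"tz":0,"ax":0,"ay":0,"az":0,"gripper":-0.35},{"tx":-40,"ty":0,"tz":0,"ax":0,"ay":0,"az":0,"gripper":-0.35},{"tx":-20,"ty":0,"tz":0,"ax":0,"ay":0,"az":0,"gripper":-0.35},{"tx":0,"ty":0,"tz":0,"ax":0,"ay":0,"az":0,"gripper":-0.35}]'; python3 -m inch '[{"tx":0,"ty":15,"tz":30,"ax":0,"ay":0,"az":0,"gripper":-0.35},{"tx":0,"ty":20,"tz":30,"ax":0,"ay":0,"az":0,"gripper":-0.35},{"tx":0,"ty":15,"tz":20,"ax":0,"ay":0,"az":0,"gripper":-0.35},{"tx":0,"ty":0,"tz":0,"ax":0,"ay":0,"az":0,"gripper":-0.35},{"tx":0,"ty":0,"tz":0,"ax":0,"ay":0,"az":0,"gripper":-0.35}]';python3 -c "
from h import *
togo(.5825,.0215)
for n in('wrist','scene','side'):
    g=grab_frame(n); cv2.imwrite('pics/f_%s.png'%n,g['frame'][:,:,::-1]); np.savez('f_%s.npz'%n,m=g['mtx'],v=g['view'])"
```

```text
time: 61.1
ee_pos: [0.5824, 0.0213, 0.1415]
orientation: [-2.138, 0.172, 2.138]
ft_force: [0.3, 1.0, -0.7]
opening: 0.0576
time: 61.7
ee_pos: [0.5838, 0.0219, 0.2912]
orientation: [-2.145, 0.171, 2.131]
ft_force: [0.4, 0.7, 0.0]
opening: 0.0585
time: 62.2
ee_pos: [0.4952, -0.0156, 0.2868]
orientation: [-2.138, 0.174, 2.137]
ft_force: [-0.4, 0.3, 1.5]
opening: 0.0589
t 62.2 pos [ 0.4952 -0.0156  0.2868] open 58.9 F [-0.4  0.3  1.5]
axes xyz [[0.001, -0.001, -1.0], [-0.161, -0.987, 0.001], [-0.987, 0.161, -0.001]]
tool mm [  0.  -50.7 -80.2]
```

View pics/f_wrist.png

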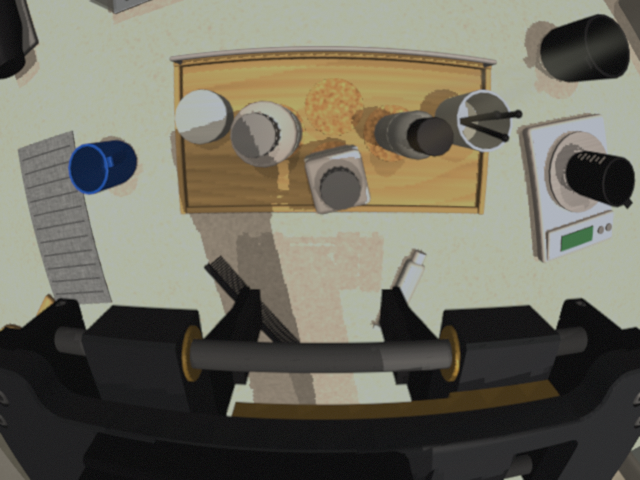

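View pics/f_scene.png

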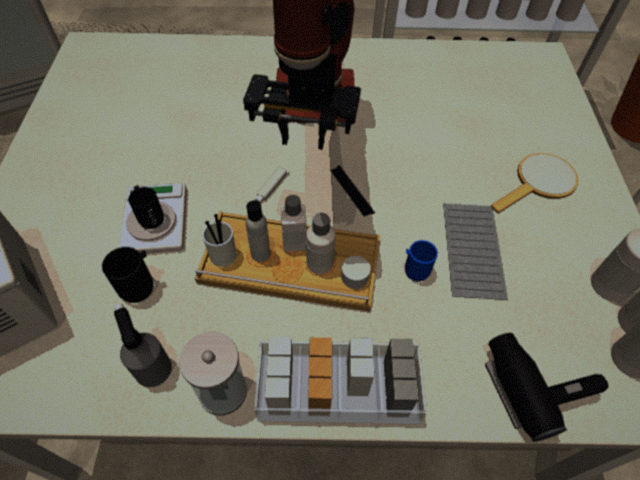

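View pics/f_side.png

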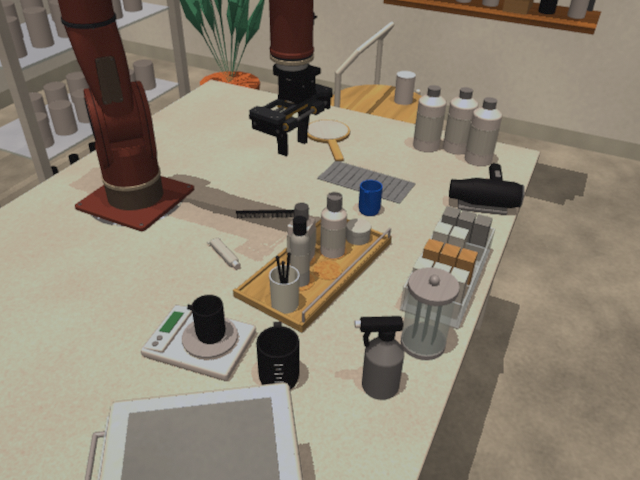

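```bash
python3 - <<'E'
from h import *
T=(.5726,-.0441,-.1616)
L=[(l,(0,255,255)) for l in tray_lines(T)[3:]]
for p,r in(((.5625,-.1113),.022),((.5279,-.0368),.026),((.5824,.0213),.03)): L.append((ring(*p,.01,r),(0,255,0)))
c=np.load("f_side.npz")
overlay(cv2.imread("pics/f_side.png"),c["m"],c["v"],[(ring(.4918,-.3618,.038,.055),(0,255,255)),(ring(.4913,-.362,.038,.03),(0,255,0))],140,280,270,390,5,"pics/fo1.png")
c=np.load("f_scene.npz")
overlay(cv2.imread("pics/f_scene.png"),c["m"],c["v"],L,195,190,385,310,4,"pics/fo2.png")
E
```

```text
(no output)
```

View pics/fo1.png

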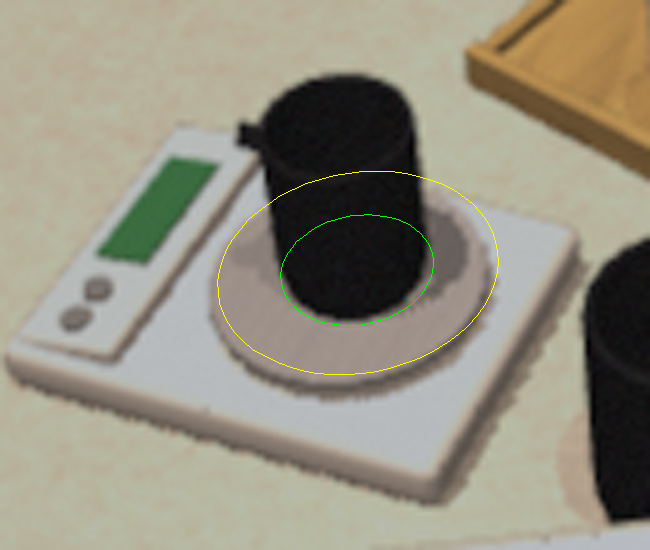

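View pics/fo2.png

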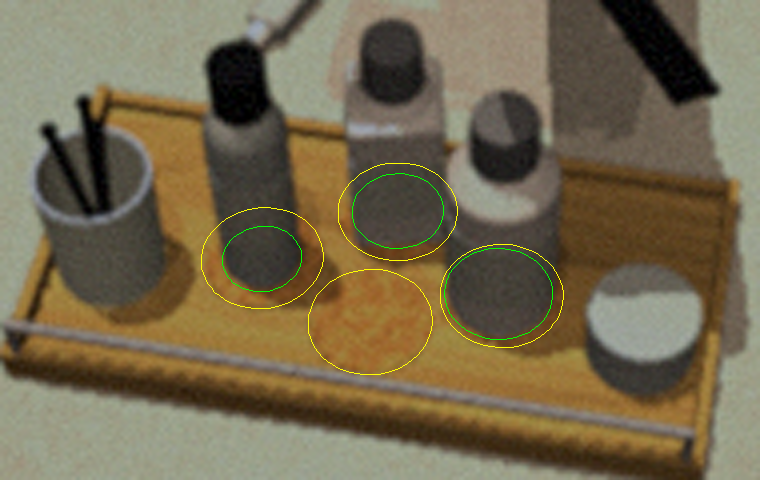

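The side overlay hints that the beaker may be a few mm off the plate centre. I measure it with ellipse fits from pictures before and after.

```bash
python3 - <<'E'
from h import *
a=cv2.imread("pics/side0.png"); crop(a,140,290,270,390,6,"pics/e1.png")
b=cv2.imread("pics/f_scene.png"); crop(b,110,170,200,260,7,"pics/e2.png")
E
```

```text
(no output)
```

View pics/e1.png

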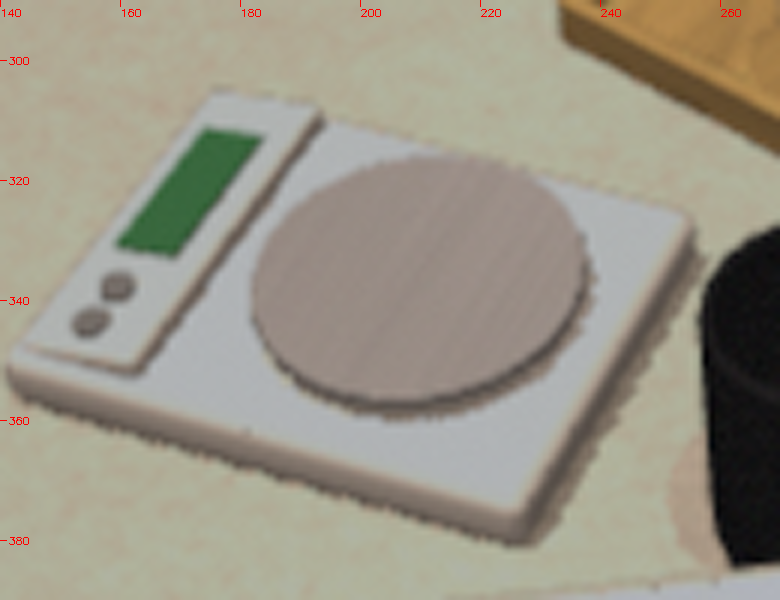

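View pics/e2.png

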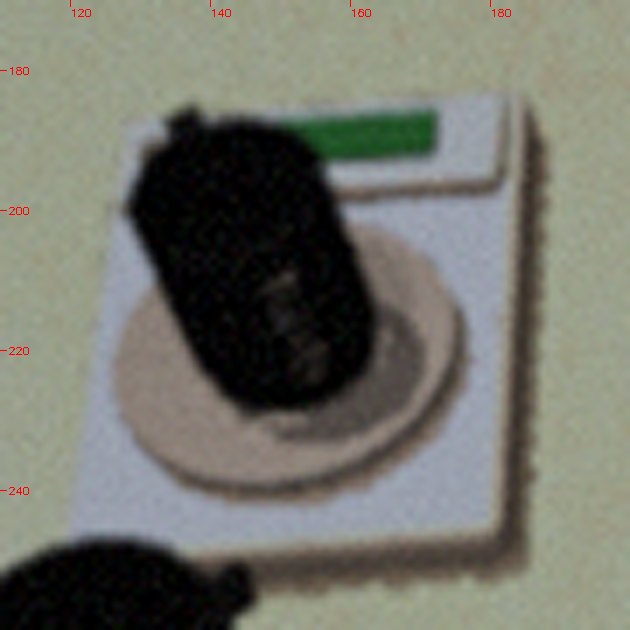

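```bash
python3 - <<'E'
from h import *
from scipy.optimize import minimize
def sil(P,K,V,f,x0,y0,shape):
    m=np.zeros(shape,np.uint8); p=proj(P,K,V); h=cv2.convexHull(((p+.5-[x0,y0])*f-.5).astype(np.float32)).round().astype(np.int32); cv2.fillConvexPoly(m,h,1); return m>0
f=6
for cam,box0,bb in(("scene",(115,195,185,245),(122,180,172,236)),("side",(172,308,245,366),(180,288,240,352))):
    c=np.load(f"f_{cam}.npz");K,V=c["m"],c["v"]
    res={}
    for what,img,(x0,y0,x1,y1) in(("plate",cv2.imread(f"pics/{cam}0.png"),box0),("beaker",cv2.imread(f"pics/f_{cam}.png"),bb)):
        s=cv2.resize(cv2.GaussianBlur(img,(3,3),0)[y0:y1,x0:x1],None,fx=f,fy=f,interpolation=cv2.INTER_CUBIC).astype(int)
        if what=="beaker": m=s.max(2)<52
        else: m=(s[...,2]-s[...,0]>4)&(s.max(2)>105)
        n,l,st,_=cv2.connectedComponentsWithStats(m.astype(np.uint8)); k=1+st[1:,4].argmax(); m=l==k
        if what=="beaker": m=cv2.morphologyEx(m.astype(np.uint8),cv2.MORPH_OPEN,np.ones((41,41),np.uint8))>0
        def cost(q):
            P=ring(*q,.038,.055) if what=="plate" else np.r_[ring(*q,.038,.03),ring(*q,.118,.03)]
            return -(sil(P,K,V,f,x0,y0,m.shape)&m).sum()/(sil(P,K,V,f,x0,y0,m.shape)|m).sum()
        g=[(cost((x,y)),x,y) for x in np.arange(.475,.51,.002) for y in np.arange(-.38,-.345,.002)]
        r=minimize(cost,min(g)[1:],method="Nelder-Mead",options=dict(initial_simplex=np.array(min(g)[1:])+[[0,0],[.002,0],[0,.002]])); res[what]=r.x; print(cam,what,r.x.round(4),"IoU",-round(r.fun,3)); cv2.imwrite(f"pics/m_{cam}_{what}.png",m*255)
    print("diff mm",((res["beaker"]-res["plate"])*1000).round(1))
E
```

```text
scene plate [ 0.4927 -0.3633] IoU 0.918
scene beaker [ 0.4895 -0.3614] IoU 0.885
diff mm [-3.2  2. ]
side plate [ 0.4912 -0.3677] IoU 0.695
side beaker [ 0.4889 -0.3586] IoU 0.863
diff mm [-2.4  9.1][ WARN:0@0.494] global loadsave.cpp:1063 imwrite_ Unsupported depth image for selected encoder is fallbacked to CV_8U.
```

The views disagree somewhat on the beaker's offset from the plate centre: wrist about (+1,+2) mm, scene (-3,+2) mm, side (-2,+9) mm, where the side mask was poor. The likely offset is about 4 mm, well inside the 110 mm plate. Moving the beaker now would break the order asked for, so I leave it and hand in.

```bash
python3 -c "
from cell import *
s=get_state(); print(s['time'],s['ee_pos'],s['ft_force'].round(1)); print(sign_off())"
```

```text
62.35 [ 0.49583908 -0.01467529  0.2864015 ] [ 0.3 -0.4 -0.6]
the job is handed in; nothing more can be done
None
```

The job is done in the order you asked, and I handed it in at 62 s of the 150 s allowed. First I stood the round, square and slim bottles on the grey mat. Then I set the small black beaker upright on the scale plate, and last I put the slim, square and round bottles back on their own cork rounds.

**Final pictures:** The scene, side and wrist views show all three bottles upright on their corks, with bases inside the cork outlines and about 1 to 2 mm off centre. The beaker is upright on the plate, the brush cup and tin are where they were, and nothing has fallen. The gripper was clear of everything. Contact forces stayed around 14 N or less in the readings I took.

**One check that disagreed:** The views differ on how far the beaker is from the plate's middle. The wrist and scene views say about 2 to 4 mm, while the side view, with a poor plate outline, says about 9 mm. I put it at about 4 mm and left it, because moving the beaker after the bottles were back would have broken your order.

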